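Pack cells into the double-latched safety box and pull-test its lid

TASK

Pack every small plain brown carton from the bench into the grey battery safety box. To open it, swing the latch arm clear, raise the lid a little until its hidden catch stops it, push that catch in under the front lip and then open the lid wide. When all the brown cartons are inside, shut the lid fully, swing the latch arm back over it, and pull-test it: pull the T-handle up until the first groove on its rod has come out of the sleeve but the second has not, hold it there for a second and let it go back down. Do not knock the white carton or the tape measure about.

Things in the scene. Friction and masses are not known exactly. Their poses are not given: they have to be found in the camera images.
- safety_box: Grey box, fixed; origin: centre of underside; x axis from front (robot side) to hinge side, y left, z up. In mm: body x -52 to 90, y -130 to 130, walls 5, rim z = 100. Flat lid, top at z = 108 when shut, overhangs the front as a lip to x = -123. Open compartment x -47 to 85, y -125 to 45, floor z = 35; left of it a closed bay. Latch bracket on the right side to y = -191.
- box_floor (a point): Centre of the compartment's floor, at box (19, -40, 35) mm, axes as the box's. The compartment is 132 (x) by 170 (y) by 65 mm deep; it takes three upright cartons in a row along y.
- lid (a joint): Lid hinge along the box's y at box x = 93, z = 104 mm. 0 shut, grows as the front rises, to 1.7 rad (just past upright). Stiff: the lid (0.34 kg) stays where it is left; about 3 N at the handle moves it. With the latch clear it rises about 0.16 rad (34 mm at the lip) until the catch stops it. A striker on its underside, under the lip's left end, stands 58 mm out when open.
- lid_hinge (a point): Point on the hinge axis at mid width; its axes turn with the lid (as the box's when shut).
- latch (a joint): Level steel latch arm over the lid's right front part, on an upright pivot. 0: across the lid (along the box's +y), fastened; grows as it swings towards the robot (counterclockwise from above); clear of the lid from 1.2, along the box's -x at 1.57, stop 1.75. Stays where it is left (2 N at its knob). Holds the lid down below about 1.1.
- latch_pivot (a point): On the latch arm's pivot axis, fixed on the box at box (-30, -175, 110) mm.
- latch_knob (a point): Middle of the black upright round knob on the latch arm, 75 mm from the pivot axis: 16 mm diameter, 30 mm tall, standing on the arm, whose top is 18 mm below this point.
- catch (a joint): Hidden catch under the front lip near its left end. 0 out (catching); slides in along the box's +x to 0.011 m; free of the lid's striker from 0.009 on. Stays where it is left (2.5 N to slide). While the lid is shut the striker blocks it; it can be pushed with the lid raised against it (0.13 rad or more). Shutting the lid drives it out again (to 3 mm or less).
- catch_paddle (a point): Upper front edge of the catch's paddle, the place to push, box (-118, 88, 70) mm when out: 36 mm wide along y; below here the paddle slopes back 14 mm over 14 mm. The lip's edge is 5 mm nearer the robot and, lid raised against the catch, about 60 mm higher: reach it with fingers slanting in under the lip, 15 to 30 degrees from vertical.
- gauge (a joint): Sprung pull gauge in the lid: how far its T-handle is drawn out, square to the lid, m. 0 home, stop at 0.040. 2 N to start, then 350 N/m. The first groove is clear of the sleeve at 0.020, the second at 0.033.
- gauge_handle (a point): Middle of the T-handle's round black crossbar, 12 mm diameter, 90 mm long, parallel to the hinge; home and shut at box (-95, 0, 148) mm, 40 mm above the lid. Below its middle is an 8 mm rod and, 24 mm down, a sleeve 26 mm wide (34 at its foot): grip the bar beside the rod. It also raises and lowers the lid: held from above, the bar turns in the fingers.
- carton_1: Small plain brown carton, 36 (x) by 44 (y) by 60 mm tall, 70 g; origin at the centre of its underside, z up. To be packed. May be absent.
- carton_2: Small plain brown carton, 36 (x) by 44 (y) by 60 mm tall, 70 g; origin at the centre of its underside, z up. To be packed. May be absent.
- carton_3: Small plain brown carton, 36 (x) by 44 (y) by 60 mm tall, 70 g; origin at the centre of its underside, z up. To be packed. May be absent.
- carton_4: Small plain brown carton, 36 (x) by 44 (y) by 60 mm tall, 70 g; origin at the centre of its underside, z up. To be packed. May be absent.
- white_box: White carton, 43 by 52 by 72 mm, standing; not to be packed. Origin at the centre of its underside.
- rule_tape: Yellow tape measure, 34 by 70 by 60 mm, standing; not to be packed. Origin at the centre of its underside.

How it is judged:
On the way, in this order (a step that is already met when the one before it is completed fails the run):
1. the latch arm is swung clear of the shut lid (value of joint latch above 1.2 rad and value of joint lid below 0.03 rad), for 0.2 s.
2. the lid is raised a little, the catch still out (value of joint lid between 0.1 and 0.3 rad and value of joint catch below 0.004 m), for 0.2 s.
3. the hidden catch is pushed in, the lid still only a little raised (value of joint catch above 0.006 m and value of joint lid below 0.3 rad), for 0.2 s.
4. the lid is open wide (value of joint lid above 1.2 rad), for 0.2 s.
5. all brown cartons are in the box, the lid still open (x of carton_1 in the frame of box_floor between -0.068 and 0.068 m and y of carton_1 in the frame of box_floor between -0.087 and 0.087 m and z of carton_1 in the frame of box_floor between -0.01 and 0.045 m and x of carton_2 in the frame of box_floor between -0.068 and 0.068 m and y of carton_2 in the frame of box_floor between -0.087 and 0.087 m and z of carton_2 in the frame of box_floor between -0.01 and 0.045 m and x of carton_3 in the frame of box_floor between -0.068 and 0.068 m and y of carton_3 in the frame of box_floor between -0.087 and 0.087 m and z of carton_3 in the frame of box_floor between -0.01 and 0.045 m and x of carton_4 in the frame of box_floor between -0.068 and 0.068 m and y of carton_4 in the frame of box_floor between -0.087 and 0.087 m and z of carton_4 in the frame of box_floor between -0.01 and 0.045 m and value of joint lid above 0.6 rad), for 0.2 s.
6. the lid is shut and the latch arm back over it (value of joint lid below 0.03 rad and value of joint latch below 0.35 rad), for 0.2 s.
7. the shut and latched lid is pull-tested: the gauge is held between its first and second groove (all of step 6 and value of joint gauge between 0.0185 and 0.0335 m), for 0.6 s.
At the end, for the whole second after the job is handed in: All brown cartons present are inside the box's compartment at rest, the lid is shut (under 0.03 rad), the catch driven out again (under 4.5 mm), the latch arm across the lid (under 0.35 rad), the gauge home (under 4 mm) (all of step 6 and x of carton_1 in the frame of box_floor between -0.068 and 0.068 m and y of carton_1 in the frame of box_floor between -0.087 and 0.087 m and z of carton_1 in the frame of box_floor between -0.01 and 0.045 m and x of carton_2 in the frame of box_floor between -0.068 and 0.068 m and y of carton_2 in the frame of box_floor between -0.087 and 0.087 m and z of carton_2 in the frame of box_floor between -0.01 and 0.045 m and x of carton_3 in the frame of box_floor between -0.068 and 0.068 m and y of carton_3 in the frame of box_floor between -0.087 and 0.087 m and z of carton_3 in the frame of box_floor between -0.01 and 0.045 m and x of carton_4 in the frame of box_floor between -0.068 and 0.068 m and y of carton_4 in the frame of box_floor between -0.087 and 0.087 m and z of carton_4 in the frame of box_floor between -0.01 and 0.045 m and value of joint gauge below 0.004 m and value of joint catch below 0.0045 m and linear speed of each of carton_1, carton_2, carton_3, carton_4 below 0.02 m/s); the robot touches nothing.
It fails at once if the white carton or the tape measure is knocked more than 40 mm away (distance of any of white_box, rule_tape from where it was at the start of the episode above 0.04 m).
Of carton_1, carton_2, carton_3, carton_4 only 2 to 3 are there at a start; the rules pass over those that are not, and their reading is None.
At some moment in a run one of carton_1, carton_2, carton_3, carton_4 may be knocked a few centimetres aside while the robot is not near it.
Once in a run the grip may slacken for a moment while it holds something.
It also fails if it takes over 210 s, if anything falls off the work surface, if the arm or the gripper's body presses on something with over 40 N, if the wrist force passes 120 N, or if a joint passes its speed limit or range.

ROBOT

A 6-joint arm with a two-finger parallel gripper is mounted at the origin on a cart in front of the work surface, level with it; the furniture and walls round the work are solid. World frame = base frame: x ahead of the robot, y to its left, z up, the work surface at z = 0. Lengths are in m, angles in rad, forces in N, time in s.
With the tool pointing down it reaches from about 0.375 to 0.9 m from the base axis. Payload 3.1 kg.
Tool frame: the origin (TCP) lies at the very end of the fingers, on their centre line; the grasp point (between the pads) lies 19 mm behind it (manip.pinch_z is the distance from the TCP to the grasp point, in m); z points along the fingers, y is the line along which they close (so a half turn about z gives the same grasp; the last joint's range is limited). The gripper opens to 85 mm and grips with 20 to 120 N. Pads are 22 mm wide; open, the fingers measure 114 mm over their backs; the gripper's body (76 mm by 85 mm) begins 54 mm behind the grasp point. The pads swing forward as they close: fully open they stand 13 mm farther back than shut.
Start: joints at [-1.458, 0.527, 1.433, -0, 1.181, -0.178], TCP at [0.18, -0.599, 0.231] pointing down, gripper open.
Joint ranges: [-3.08, 3.08], [-0.75, 2.2], [0.22, 2.44], [-1.43, 4.57], [0, 2.65], [-2.85, 2.85]. Speed limits (rad/s): [2.79, 2.79, 3.14, 3.14, 3.14, 3.14].

INTERFACE

Orientations are given as a unit quaternion [x, y, z, w].
In Python, from station import manip gives the robot as it stands.
- The arm moves only by the tool servo_tool, never from a script. Its argument "commands" is one flat list of numbers, 7 for each row, row after row: the shift along the tool's x, y, z each as a share of 500 mm, from -1 to 1, then the turn, a rotation vector about the tool's x, y, z each as a share of 360 degrees, from -1 to 1, then the opening, from -1 (shut) to 1 (fully open). In form: [dx, dy, dz, rx, ry, rz, claw, dx, dy, dz, rx, ry, rz, claw, ...]. A call has 1 to 12 rows; each row shifts and turns the commanded pose from where the row before left it, along the tool's axes as they then stand; what a row does not reach is not made up. A row lasts 1/12 s, in which the tool goes at most 41.7 mm and 7.16 degrees, less where a joint would pass 70% of its speed; a pose out of reach is approached as far as the arm can. A call with a number of a shift or a turn outside -1 to 1 is refused whole. A call with a gripper value outside its range is refused whole. The fingers move at their own pace and stop on an object; "force" is the grip in N (left out, the last holds). Time passes only in rows, so rows that do not move let the fingers close. It gives the time, the measured TCP pose, the force, the opening and the grip force at its end, in the units of the state.
- manip.sense(): the state, without advancing time (a new reading comes with each control period).
- manip.snapshot(name): name is "scene" or "top" or "wrist"; returns a dict with "img" (420x560x3 uint8, red, green, blue), "mtx" (3x3 intrinsics, pixels), "world_to_cam" (4x4, takes a point from world to camera coordinates). Camera axes: x right, y up, looking along -z (the intrinsics and any distortion apply to the point x, -y, -z); pixel columns grow to the right and rows downward; lengths in m; the calibration is good to about 2 mm. A picture is of the moment at which its call begins. There is no depth.
- manip.sign_off(): hands the job in; it is judged then, once.
Trained networks look in a picture, given as the dict that the camera call returned (one of the last four; its "shot" number tells which), for a name from the list of things; names that differ only in an ending like _2 or _b are one class to them, and where a whole thing is asked for, a point or a joint stands for the part that bears it (a point fixed in the world has none). Each returns a list of dicts, best first, with "conf" (0 to 1); they miss things now and then, are a little off and sometimes report something else, mostly with a low value. They report only what shows in the picture. A call takes as long as a camera call.
- manip.look_for(picture, query): "box" ([left, top, width, height] in pixels, round what is visible of it).
- manip.silhouettes(picture, query): "pixels" (420x560 bool, what is visible of it) and "box" ([left, top, width, height] in pixels, round what is visible of it).
The state is a dict: "t": time; "q": joint angles; "qd": joint speeds; "tau": joint torques, N m; "tcp_pos": TCP position; "tool_rot": TCP orientation; "force": force on the tool from outside, world axes, zero at the start; "ft_torque": the same for the moment, N m; "finger_gap": opening from 0.0 (shut) to 1.0 (fully open); "gripper_force": force on a finger pad.
Only numpy, scipy, OpenCV 4.12 (cv2) and the standard library are available. Lean on these libraries where they do the work, as an engineer would, in place of code of your own. Each camera call takes 0.05 s, during which the arm holds its last target. There are 200 camera calls.

## Working session

There is one attempt and no reset: what is moved stays moved. The work goes in short steps, Python scripts to look and compute and a tool call to move; the robot and the scene stay as the last step left them, time stands still between calls to the robot, and variables do not carry over. Pictures are saved under pics/ and viewed, at most 14 in all, crops included, and the job is handed in when it is done.

Besides the shell and the picture viewer there is one more tool, called after "Call:" as a command line: name --argument value ..., lists and objects as JSON in quotes. servo_tool: Moves the arm, as the interface text tells. Its arguments: {"type":"object","properties":{"commands":{"type":"array"},"force":{"type":"number"}},"required":["commands"]}

```bash
ls; mkdir -p pics; python3 - <<'E'
from station import manip
import cv2,numpy as np
print(manip.sense())
for n in ["scene","top"]:
    s=manip.snapshot(n); cv2.imwrite(f"pics/{n}0.png",s["img"][:,:,::-1]); np.savez(f"{n}0.npz",mtx=s["mtx"],T=s["world_to_cam"])
    print(n,s["mtx"].tolist(),np.round(s["world_to_cam"],4).tolist(),[k for k in s])
    for q in ["safety_box","carton_1","white_box","rule_tape","latch_knob","gauge_handle","catch_paddle","latch"]:
        print(q,[(np.round(d["box"]).tolist(),round(d["conf"],2)) for d in manip.look_for(s,q)])
E
```

```text
pics
{'t': 0.0, 'q': array([-1.45748606e+00,  5.28474552e-01,  1.43391070e+00,  1.19837412e-05,
        1.18143033e+00, -1.78504642e-01]), 'qd': array([ 1.06147473e-03,  6.27700593e-04, -3.02016852e-05,  1.02674261e-03,
       -1.30316456e-03,  2.92916638e-04]), 'tau': array([-1.01407069e-03, -4.42355525e+01, -1.78022289e+01, -1.82716553e-04,
        8.46781244e-03, -1.82436551e-06]), 'tcp_pos': array([ 0.17975164, -0.59783208,  0.23032582]), 'tool_rot': array([ 9.89374098e-01,  1.45387957e-01,  4.17620838e-05, -1.11069287e-03]), 'force': array([ 0.32243209,  0.3551155 , -0.16223801]), 'ft_torque': array([-0.00924295, -0.08752864,  0.01866566]), 'gripper_force': 0.0, 'finger_gap': 1.0026493089783453}
scene [[504.245785617772, 0.0, 277.9816372520905], [0.0, 504.245785617772, 215.38481780080033], [0.0, 0.0, 1.0]] [[-0.4407, -0.8976, 0.0019, 0.2756], [0.4923, -0.2399, 0.8367, -0.3964], [-0.7506, 0.3697, 0.5476, -0.8992], [0.0, 0.0, 0.0, 1.0]] ['img', 'mtx', 'world_to_cam', 'shot']
safety_box [([174.0, 199.0, 144.0, 103.0], 0.8)]
carton_1 [([142.0, 293.0, 22.0, 37.0], 0.8)]
white_box [([
[... 415 characters left out ...]
517, 210.22850432318302], [0.0, 0.0, 1.0]] [[0.0091, -0.9999, 0.0126, -0.0167], [0.9883, 0.0109, 0.1519, -0.6036], [-0.1521, 0.0111, 0.9883, -1.4851], [0.0, 0.0, 0.0, 1.0]] ['img', 'mtx', 'world_to_cam', 'shot']
safety_box [([181.0, 175.0, 120.0, 82.0], 0.89), ([183.0, 175.0, 98.0, 81.0], 0.63)]
carton_1 [([137.0, 235.0, 20.0, 18.0], 0.7), ([390.0, 221.0, 17.0, 14.0], 0.56)]
white_box [([334.0, 164.0, 20.0, 19.0], 0.79)]
rule_tape [([374.0, 162.0, 21.0, 13.0], 0.79)]
latch_knob [([262.0, 213.0, 38.0, 11.0], 0.57)]
gauge_handle [([181.0, 173.0, 120.0, 87.0], 0.66), ([218.0, 237.0, 29.0, 9.0], 0.47), ([260.0, 215.0, 37.0, 10.0], 0.36)]
catch_paddle []
latch [([262.0, 214.0, 37.0, 11.0], 0.77)]
```

```bash
python3 - <<'E'
import cv2,numpy as np
a=cv2.imread("pics/scene0.png");b=cv2.imread("pics/top0.png")
cv2.imwrite("pics/t_a.png",cv2.resize(b[140:290,100:430],None,fx=2.4,fy=2.4,interpolation=cv2.INTER_CUBIC))
E
```

```text
(no output)
```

View pics/scene0.png

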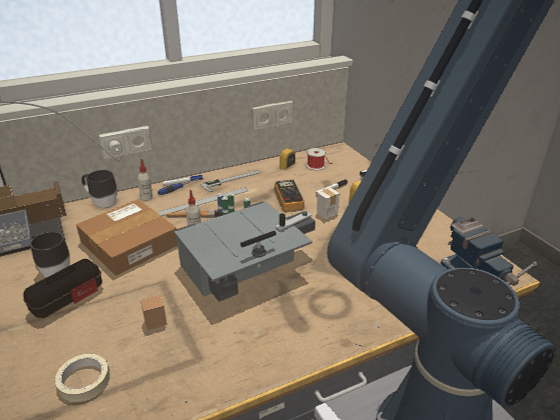

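View pics/t_a.png

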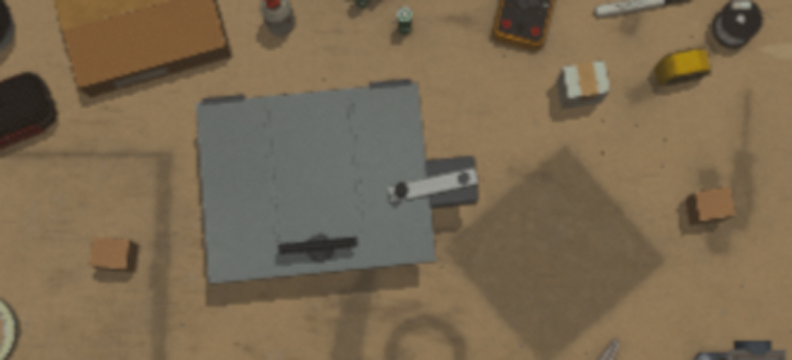

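The scene picture shows the grey box at (174–318, 199–302), with a brown carton at (153,312). In the top crop the lid corners are at about (198,101), (418,83), (435,262) and (210,282). The crossbar runs from (280,248) to (356,241), the latch pivot is at (464,178) and the knob at (401,190). The cartons are at (112,255) and (714,205).

```bash
cat > h.py <<'E'
from station import manip
import numpy as np, cv2
from scipy.spatial.transform import Rotation as R
from scipy.optimize import least_squares
def proj(s,P):
    P=np.atleast_2d(P); c=(s["world_to_cam"]@np.c_[P,np.ones(len(P))].T)[:3]
    u=s["mtx"]@np.array([c[0],-c[1],-c[2]]); return (u[:2]/u[2]).T
def unproj(s,uv,z):
    d=np.linalg.inv(s["mtx"])@[uv[0],uv[1],1]; d=np.array([d[0],-d[1],-d[2]])
    T=s["world_to_cam"]; o=-T[:3,:3].T@T[:3,3]; d=T[:3,:3].T@d
    return o+d*(z-o[2])/d[2]
def down(yaw): # tool z down, tool x at yaw in world
    return R.from_euler("z",yaw)*R.from_quat([1,0,0,0])
def rows(p1,r1,claw,p0=None,r0=None,vmax=40,amax=7,n=0):
    s=manip.sense()
    p0=s["tcp_pos"] if p0 is None else np.array(p0); r0=R.from_quat(s["tool_rot"]) if r0 is None else r0
    p1=np.array(p1); dr=(r0.inv()*r1).as_rotvec()
    n=max(n,int(np.ceil(max(np.linalg.norm(p1-p0)*1e3/vmax,np.degrees(np.linalg.norm(dr))/amax,1))))
    out=[]
    for i in range(n):
        ri=r0*R.from_rotvec(dr*i/n)
        out+=[*np.round(ri.inv().apply((p1-p0)/n)/.5,4),*np.round(dr/n/(2*np.pi),4),claw]
    return n,[float(x) for x in out]
def look(name,fn=None):
    s=manip.snapshot(name)
    if fn: cv2.imwrite("pics/"+fn,s["img"][:,:,::-1])
    return s
E
python3 - <<'E'
from h import *
s={}
for n in ["scene","top"]:
    z=np.load(n+"0.npz"); s[n]={"mtx":z["mtx"],"world_to_cam":z["T"]}
f=lambda u,v:(100+u/2.4,140+v/2.4)
t=s["top"]
pts=[((-123,130,108),f(210,282)),((-123,-130,108),f(435,262)),((-95,45,148),f(279,248)),((-95,-45,148),f(357,241)),((-30,-175,118),f(464,178))]
B=np.array([p[0] for p in pts])/1e3
uv=np.array([p[1] for p in pts])
def W(x,B):
    return R.from_euler("z",x[2]).apply(B)+[x[0],x[1],0]
r=least_squares(lambda x:(proj(t,W(x,B))-uv).ravel(),[.6,0,0]); print(r.x,np.round(r.fun.reshape(-1,2),1))
x=r.x
print("lat knob top",unproj(t,f(401,188),.14))
print("scene proj handle,catch,corners",proj(s["scene"],W(x,np.array([(-95,0,148),(-118,88,70),(-123,130,108),(-123,-130,108),(-30,-175,118)])/1e3)).round(1))
for nm,u in [("L",f(112,253)),("R",f(716,203)),]: print(nm,unproj(t,u,.06))
for nm,u in [("white",(344,171)),("tape",(384,167)),]: print(nm,unproj(t,u,.065))
w=look("wrist","w0.png");
for q in ["carton_1","white_box","rule_tape"]:
    print(q,[(d["box"],d["conf"]) for d in manip.look_for(w,q)])
T=w["world_to_cam"];st=manip.sense();Rt=R.from_quat(st["tool_rot"]);o=-T[:3,:3].T@T[:3,3]
print("cam in tool",Rt.inv().apply(o-st["tcp_pos"]),"view dir",Rt.inv().apply(-T[2,:3]),"right",Rt.inv().apply(T[0,:3]),w["mtx"][0,0])
cv2.imwrite("pics/t_full.png",cv2.imread("pics/top0.png"))
E
```

```text
[0.5935758  0.12383368 0.10196965] [[ 0.4 -0. ]
 [-0.6 -0.2]
 [-0.2  0.1]
 [ 0.2  0. ]
 [ 0.2  0.1]]
lat knob top [0.56624984 0.02071515 0.14      ]
scene proj handle,catch,corners [[257.6 239.2]
 [229.6 284.4]
 [212.6 279.1]
 [310.7 241.7]
 [304.3 214.8]]
L [0.49445993 0.3686385  0.06      ]
R [ 0.56295336 -0.36281364  0.06      ]
white [ 0.72046563 -0.20444911  0.065     ]
tape [ 0.73404606 -0.3234564   0.065     ]
carton_1 []
white_box []
rule_tape []
cam in tool [ 0.07943789 -0.00037021 -0.14335398] view dir [-3.09621166e-01  4.06038804e-04  9.50859910e-01] right [-9.50732806e-05  9.99999891e-01 -4.57980671e-04] 302.3891331290155
```

View pics/top0.png

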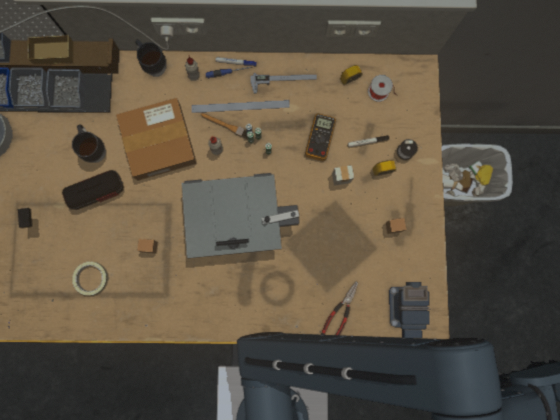

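The top picture shows exactly two brown cartons, at (147,244) and (398,226). The box is at (180–300, 175–257), the white carton at (344,171) and the tape at (384,167). The pose fit agrees to 0.6 px, so I'll start: raise and turn the tool, then go above the latch.

Call:
servo_tool --commands '[0, 0, -0.014, 0, 0, -0.019, -0.2, 0, 0, -0.014, 0, 0, -0.019, -0.2, 0, 0, -0.014, 0, 0, -0.019, -0.2, 0, 0, -0.014, 0, 0, -0.019, -0.2, 0, 0, -0.014, 0, 0, -0.019, -0.2, 0, 0, -0.014, 0, 0, -0.019, -0.2, 0, 0, -0.014, 0, 0, -0.019, -0.2, 0, 0, -0.014, 0, 0, -0.019, -0.2, 0, 0, -0.014, 0, 0, -0.019, -0.2, 0, 0, -0.014, 0, 0, -0.019, -0.2, 0, 0, -0.014, 0, 0, -0.019, -0.2, 0, 0, -0.014, 0, 0, -0.019, -0.2]'

```text
t: 2.1
tcp_pos: [0.1798, -0.5984, 0.3156]
tool_rot: [0.649, 0.761, 0.0, -0.0]
force: [-0.1, 0.4, 0.3]
finger_gap: 0.397
gripper_force: 0.0
```

Call:
servo_tool --commands '[0, 0, 0, 0, 0, -0.019, -0.2, 0, 0, 0, 0, 0, -0.019, -0.2, 0, 0, 0, 0, 0, -0.019, -0.2, 0, 0, 0, 0, 0, -0.019, -0.2, 0, 0, 0, 0, 0, -0.019, -0.2, 0, 0, 0, 0, 0, -0.019, -0.2, 0, 0, 0, 0, 0, 0, -0.2, 0, 0, 0, 0, 0, 0, -0.2]'

```text
t: 2.77
tcp_pos: [0.1798, -0.5985, 0.3153]
tool_rot: [0.345, 0.939, 0.0, -0.0]
force: [-0.2, -0.2, -0.2]
finger_gap: 0.399
gripper_force: 0.0
```

```bash
python3 - <<'E'
from h import *
s=manip.sense(); print(s["tcp_pos"],s["tool_rot"],s["finger_gap"],down(2.46).as_quat())
print(rows([.574,.021,.33],down(2.46),-0.2))
E
```

```text
[ 0.17980999 -0.59848971  0.31529584] [ 3.44766068e-01  9.38688637e-01  2.98569497e-05 -1.68471223e-05] 0.39921995976908975 [0.33423773 0.9424888  0.         0.        ]
(19, [0.0106, 0.0766, -0.0015, 0.0, -0.0, -0.0002, -0.2, 0.0105, 0.0766, -0.0015, 0.0, -0.0, -0.0002, -0.2, 0.0104, 0.0766, -0.0015, 0.0, -0.0, -0.0002, -0.2, 0.0103, 0.0766, -0.0015, 0.0, -0.0, -0.0002, -0.2, 0.0102, 0.0766, -0.0015, 0.0, -0.0, -0.0002, -0.2, 0.0101, 0.0766, -0.0015, 0.0, -0.0, -0.0002, -0.2, 0.01, 0.0766, -0.0015, 0.0, -0.0, -0.0002, -0.2, 0.0099, 0.0766, -0.0015, 0.0, -0.0, -0.0002, -0.2, 0.0099, 0.0767, -0.0015, 0.0, -0.0, -0.0002, -0.2, 0.0098, 0.0767, -0.0015, 0.0, -0.0, -0.0002, -0.2, 0.0097, 0.0767, -0.0015, 0.0, -0.0, -0.0002, -0.2, 0.0096, 0.0767, -0.0015, 0.0, -0.0, -0.0002, -0.2, 0.0095, 0.0767, -0.0015, 0.0, -0.0, -0.0002, -0.2, 0.0094, 0.0767, -0.0015, 0.0, -0.0, -0.0002, -0.2, 0.0093, 0.0767, -0.0015, 0.0, -0.0, -0.0002, -0.2, 0.0092, 0.0767, -0.0015, 0.0, -0.0, -0.0002, -0.2, 0.0091, 0.0768, -0.0015, 0.0, -0.0, -0.0002, -0.2, 0.009, 0.0768, -0.0015, 0.0, -0.0, -0.0002, -0.2, 0.009, 0.0768, -0.0015, 0.0, -0.0, -0.0002, -0.2])
```

Call:
servo_tool --commands '[0.01, 0.0766, -0.0015, 0, 0, 0, -0.2, 0.01, 0.0766, -0.0015, 0, 0, 0, -0.2, 0.01, 0.0766, -0.0015, 0, 0, 0, -0.2, 0.01, 0.0766, -0.0015, 0, 0, 0, -0.2, 0.01, 0.0766, -0.0015, 0, 0, 0, -0.2, 0.01, 0.0766, -0.0015, 0, 0, 0, -0.2, 0.01, 0.0766, -0.0015, 0, 0, 0, -0.2, 0.01, 0.0766, -0.0015, 0, 0, 0, -0.2, 0.01, 0.0766, -0.0015, 0, 0, 0, -0.2, 0.01, 0.0766, -0.0015, 0, 0, 0, -0.2, 0.01, 0.0766, -0.0015, 0, 0, 0, -0.2, 0.01, 0.0766, -0.0015, 0, 0, 0, -0.2]'

```text
t: 3.77
tcp_pos: [0.4311, -0.2069, 0.3247]
tool_rot: [0.345, 0.939, -0.0, 0.0]
force: [-0.5, -1.5, 0.7]
finger_gap: 0.397
gripper_force: 0.0
```

Call:
servo_tool --commands '[0.01, 0.0766, -0.0015, 0, 0, 0, -0.2, 0.01, 0.0766, -0.0015, 0, 0, 0, -0.2, 0.01, 0.0766, -0.0015, 0, 0, 0, -0.2, 0.01, 0.0766, -0.0015, 0, 0, 0, -0.2, 0.01, 0.0766, -0.0015, 0, 0, 0, -0.2, 0.01, 0.0766, -0.0015, 0, 0, 0, -0.2, 0.01, 0.0766, -0.0015, 0, 0, 0, -0.2, 0, 0, 0, 0, 0, 0, -0.2, 0, 0, 0, 0, 0, 0, -0.2]'

```text
t: 4.52
tcp_pos: [0.5771, 0.0207, 0.3293]
tool_rot: [0.343, 0.939, -0.0, -0.0]
force: [0.1, -0.8, -0.3]
finger_gap: 0.399
gripper_force: 0.0
```

```bash
python3 - <<'E'
from h import *
w=look("wrist","w1.png"); np.savez("w1.npz",mtx=w["mtx"],T=w["world_to_cam"])
x=[0.5936,0.1238,0.102]
W=lambda B:R.from_euler("z",x[2]).apply(np.array(B)/1e3)+[x[0],x[1],0]
print(proj(w,W([(-123,130,108),(-123,-130,108),(-95,45,148),(-95,-45,148),(-30,-175,118),(-30,-100,149)])).round(1))
print(manip.sense()["tcp_pos"])
E
```

```text
[[369.1 -53.6]
 [200.9 139.1]
 [332.   28.5]
 [266.6 100.9]
 [233.4 219.2]
 [275.  182.8]]
[0.57637235 0.019388   0.32925638]
```

View pics/w1.png

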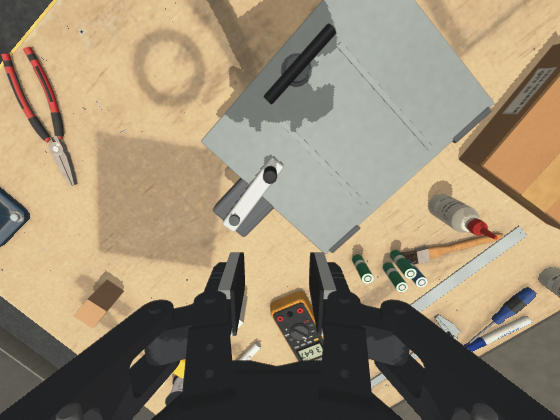

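The picture shows the knob top at (270,174), the latch pivot at (235,219), the crossbar from (269,100) to (333,29) and the lid's front right corner at (202,139). These agree with the predictions to within about 2 px, and the latch is slightly off 0.

```bash
cat >> h.py <<'E'
X=[0.5936,0.1238,0.102]
def W(B): return R.from_euler("z",X[2]).apply(np.array(B,float)/1e3)+[X[0],X[1],0]
def Bx(P): return R.from_euler("z",-X[2]).apply(np.array(P)-[X[0],X[1],0])*1e3
E
python3 - <<'E'
from h import *
z=np.load("w1.npz"); w={"mtx":z["mtx"],"world_to_cam":z["T"]}
for zz in (.143,.149): 
    k=unproj(w,(270,174),zz); b=Bx(k); print(k,b,np.hypot(b[0]+30,b[1]+175),np.arctan2(-(b[0]+30),b[1]+175))
print(Bx(unproj(w,(235,219),.118)))
p=W([-30-75*np.sin(.13),-175+75*np.cos(.13),0]);print(p)
n,r=rows([p[0],p[1],.2],down(2.46),-.2,n=4); print(r[:7])
E
```

```text
[0.56377855 0.02253146 0.143     ] [-39.9779458  -97.70567841 143.        ] 77.93568857042266 0.12838030130056216
[0.56291432 0.02343534 0.149     ] [-40.74564027 -96.71849909 149.        ] 79.01558181448917 0.13641665385102272
[ -28.75920849 -173.47171559  118.        ]
[0.56433066 0.0196455  0.        ]
[0.0047, -0.0037, 0.0646, -0.0, -0.0, -0.0008, -0.2]
```

Call:
servo_tool --commands '[0.0031, -0.0025, 0.0667, 0, 0, 0, -0.2, 0.0031, -0.0025, 0.0667, 0, 0, 0, -0.2, 0.0031, -0.0025, 0.0667, 0, 0, 0, -0.2, 0.0031, -0.0025, 0.0667, 0, 0, 0, -0.2, 0.0031, -0.0025, 0.0667, 0, 0, 0, -0.2, 0.0031, -0.0025, 0.0667, 0, 0, 0, -0.2, 0, 0, 0, 0, 0, 0, -0.2, 0, 0, 0, 0, 0, 0, -0.2]' --force 30

```text
t: 5.23
tcp_pos: [0.5629, 0.0179, 0.1285]
tool_rot: [0.345, 0.939, -0.001, -0.002]
force: [0.4, 0.2, 0.5]
finger_gap: 0.401
gripper_force: 0.0
```

```bash
python3 - <<'E'
from h import *
w=look("wrist","w2.png"); print(manip.sense()["tcp_pos"],manip.sense()["force"])
E
```

```text
[0.56494343 0.01788317 0.13032469] [ 0.56420834 -0.89740832  0.04563285]
```

View pics/w2.png

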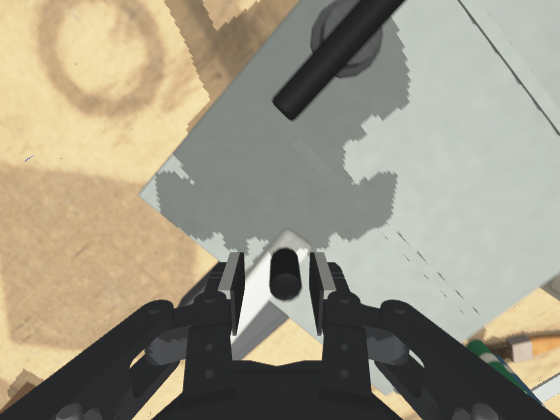

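The knob sits centred between the open fingers at (285,285), so I'll lower 7 mm and close.

Call:
servo_tool --commands '[0, 0, 0.007, 0, 0, 0, -0.2, 0, 0, 0.007, 0, 0, 0, -0.2, 0, 0, 0, 0, 0, 0, -1, 0, 0, 0, 0, 0, 0, -1, 0, 0, 0, 0, 0, 0, -1, 0, 0, 0, 0, 0, 0, -1, 0, 0, 0, 0, 0, 0, -1, 0, 0, 0, 0, 0, 0, -1]' --force 25

```text
t: 5.95
tcp_pos: [0.5653, 0.0194, 0.1236]
tool_rot: [0.343, 0.939, 0.0, 0.001]
force: [0.3, 1.8, 6.0]
finger_gap: 0.181
gripper_force: 25.6
```

```bash
python3 - <<'E'
from h import *
s=manip.sense();p=s["tcp_pos"];print(p,s["force"],s["finger_gap"])
b=Bx(p);print(b)
r=np.hypot(b[0]+30,b[1]+175);a0=np.arctan2(-(b[0]+30),b[1]+175);print(r,a0)
r0=R.from_quat(s["tool_rot"]);N=11;a=np.linspace(a0,1.55,N+1)
q=np.array([W([-30-r*np.sin(t),-175+r*np.cos(t),p[2]*1e3]) for t in a])
print((r0.inv().apply(np.diff(q,axis=0))/.5).round(4).tolist())
E
```

```text
[0.56534055 0.01943196 0.12360422] [0.26129957 1.83780335 5.95027207] 0.18110979246934172
[ -38.73965952 -100.94812116  123.60421538]
74.56582601254783 0.11747733470896596
[[0.0107, -0.0162, -0.0], [0.0085, -0.0174, -0.0], [0.0062, -0.0184, -0.0], [0.0038, -0.019, -0.0], [0.0012, -0.0194, -0.0], [-0.0013, -0.0194, -0.0], [-0.0038, -0.019, -0.0], [-0.0062, -0.0184, -0.0], [-0.0086, -0.0174, -0.0], [-0.0107, -0.0162, -0.0], [-0.0128, -0.0146, -0.0]]
```

Call:
servo_tool --commands '[0.0107, -0.0162, -0.003, 0, 0, 0, -1, 0.0085, -0.0174, 0, 0, 0, 0, -1, 0.0062, -0.0184, 0, 0, 0, 0, -1, 0.0038, -0.019, 0, 0, 0, 0, -1, 0.0012, -0.0194, 0, 0, 0, 0, -1, -0.0013, -0.0194, 0, 0, 0, 0, -1, -0.0038, -0.019, 0, 0, 0, 0, -1, -0.0062, -0.0184, 0, 0, 0, 0, -1, -0.0086, -0.0174, 0, 0, 0, 0, -1, -0.0107, -0.0162, 0, 0, 0, 0, -1, -0.0128, -0.0146, 0, 0, 0, 0, -1, 0, 0, 0, 0, 0, 0, -1]'

```text
t: 6.95
tcp_pos: [0.5066, -0.0619, 0.1239]
tool_rot: [0.344, 0.939, -0.001, 0.0]
force: [-1.7, -2.0, 0.7]
finger_gap: 0.178
gripper_force: 25.4
```

Call:
servo_tool --commands '[0, 0, 0, 0, 0, 0, -1, 0, 0, 0, 0, 0, 0, -1, 0, 0, 0, 0, 0, 0, -0.2, 0, 0, 0, 0, 0, 0, -0.2, 0, 0, 0, 0, 0, 0, -0.2, 0, 0, -0.04, 0, 0, 0, -0.2, 0, 0, -0.06, 0, 0, 0, -0.2, 0, 0, -0.06, 0, 0, 0, -0.2, 0, 0, -0.06, 0, 0, 0, -0.2, 0, 0, -0.06, 0, 0, 0, -0.2, 0, 0, 0, 0, 0, 0, -0.2]'

```text
t: 7.87
tcp_pos: [0.5103, -0.0604, 0.2699]
tool_rot: [0.343, 0.939, 0.0, 0.007]
force: [0.3, 0.4, 0.4]
finger_gap: 0.4
gripper_force: 0.0
```

```bash
python3 - <<'E'
from h import *
w=look("wrist","w3.png");t=look("top","t3.png"); s=manip.sense();print(s["tcp_pos"],s["force"])
c=t["img"][150:290,150:430,::-1]
cv2.imwrite("pics/m3.png",np.vstack([w["img"][:,:,::-1],cv2.resize(c,(560,280))])[:600])
print("t",s["t"])
# next: over the handle, closing line along box x: tool y = box -x
for yaw in (np.pi/2+X[2],-np.pi/2+X[2]):
    print(yaw,down(yaw).as_quat(), np.degrees((R.from_quat(s["tool_rot"]).inv()*down(yaw)).as_rotvec()))
E
```

```text
[ 0.50728032 -0.0595572   0.26523759] [ 0.13018142 -0.10876723 -0.57974749]
t 7.9667
1.6727963267948966 [0.67014057 0.7422342  0.         0.        ] [ 0.15211038  0.14671248 44.02846582]
-1.4687963267948965 [ 0.7422342  -0.67014057  0.          0.        ] [  -0.18318984    0.18992983 -135.97130465]
```

View pics/m3.png

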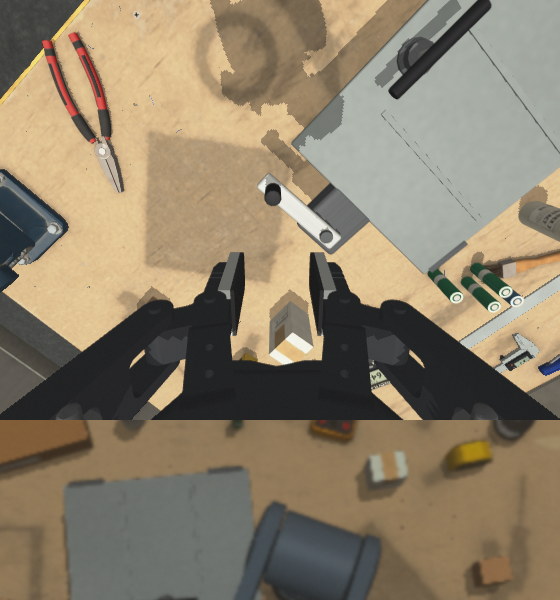

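The latch arm now points towards the robot, knob at (272,192) and pivot at (326,237), clear of the lid. Next I grip the T-handle.

```bash
python3 - <<'E'
from h import *
s=manip.sense();p=W([-95,28,0]);t=[p[0],p[1],.24];print(p)
n,r=rows(t,down(X[2]+np.pi/2),-.2,r0=down(X[2]+np.pi/2)); print(n,r[:7])
E
```

```text
[0.49624271 0.14198126 0.        ]
6 [0.0672, 0.0032, 0.0084, 0.0, 0.0, 0.0, -0.2]
```

Call:
servo_tool --commands '[0, 0, 0, 0, 0, 0.0175, -0.2, 0, 0, 0, 0, 0, 0.0175, -0.2, 0, 0, 0, 0, 0, 0.0175, -0.2, 0, 0, 0, 0, 0, 0.0175, -0.2, 0, 0, 0, 0, 0, 0.0175, -0.2, 0, 0, 0, 0, 0, 0.0175, -0.2, 0, 0, 0, 0, 0, 0.0173, -0.2]'

```text
t: 8.55
tcp_pos: [0.5053, -0.0591, 0.2619]
tool_rot: [0.672, 0.74, -0.001, -0.002]
force: [-0.4, -0.3, 0.0]
finger_gap: 0.396
gripper_force: 0.0
```

Call:
servo_tool --commands '[0.067, 0.0038, 0.0073, 0, 0, 0, -0.2, 0.067, 0.0038, 0.0073, 0, 0, 0, -0.2, 0.067, 0.0038, 0.0073, 0, 0, 0, -0.2, 0.067, 0.0038, 0.0073, 0, 0, 0, -0.2, 0.067, 0.0038, 0.0073, 0, 0, 0, -0.2, 0.067, 0.0038, 0.0073, 0, 0, 0, -0.2, 0, 0, 0, 0, 0, 0, -0.2, 0, 0, 0, 0, 0, 0, -0.2]'

```text
t: 9.22
tcp_pos: [0.4958, 0.143, 0.2401]
tool_rot: [0.669, 0.743, -0.002, -0.001]
force: [0.7, -0.4, 0.6]
finger_gap: 0.399
gripper_force: 0.0
```

```bash
python3 - <<'E'
from h import *
w=look("wrist","w4.png"); s=manip.sense();print(s["tcp_pos"],Bx(s["tcp_pos"]),s["tool_rot"])
print(proj(w,W([(-95,45,148),(-95,-45,148),(-123,130,108),(-123,-130,108)])).round(1))
E
```

```text
[0.49639006 0.1417956  0.24050254] [-94.87231906  27.80029274 240.50254163] [ 0.6695648   0.7427517  -0.00136983 -0.00100803]
[[277.6 192.3]
 [277.1 289.2]
 [244.9  82.5]
 [251.7 335. ]]
```

View pics/w4.png

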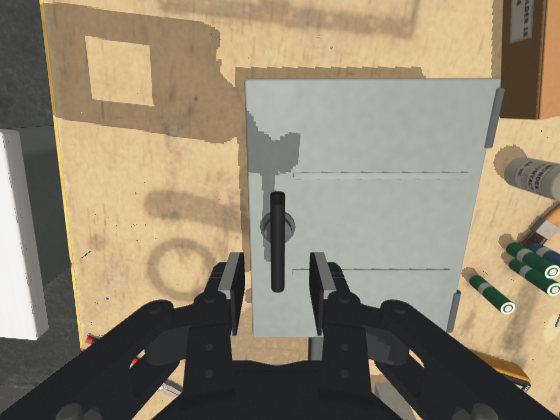

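The bar is at (278, 192–291), matching the prediction within about 2 px. I'll descend and grip it.

Call:
servo_tool --commands '[0, 0, 0.055, 0, 0, 0, -0.2, 0, 0, 0.055, 0, 0, 0, -0.2, 0, 0, 0.055, 0, 0, 0, -0.2, 0, 0, 0.055, 0, 0, 0, -0.2, 0, 0, 0, 0, 0, 0, -0.2, 0, 0, 0, 0, 0, 0, -1, 0, 0, 0, 0, 0, 0, -1, 0, 0, 0, 0, 0, 0, -1, 0, 0, 0, 0, 0, 0, -1, 0, 0, 0, 0, 0, 0, -1]' --force 30

```text
t: 10.1
tcp_pos: [0.4964, 0.1404, 0.1329]
tool_rot: [0.67, 0.742, -0.001, -0.0]
force: [-4.5, -5.2, -1.3]
finger_gap: 0.124
gripper_force: 29.3
```

```bash
cat >> h.py <<'E'
def arc(a,ext=0): # handle centre in box frame at lid angle a
    c,s=np.cos(a),np.sin(a); x,z=-188,44+ext
    return np.array([93+x*c+z*s,0,104-x*s+z*c])
def arcrows(a0,a1,N,ext=0):
    a=np.linspace(a0,a1,N+1); q=np.array([W(arc(t,ext)) for t in a])
    r0=R.from_quat(manip.sense()["tool_rot"])
    return (r0.inv().apply(np.diff(q,axis=0))/.5).round(4).tolist()
E
python3 - <<'E'
from h import *
s=manip.sense();print(Bx(s["tcp_pos"]),s["force"],s["finger_gap"])
print(arcrows(0,.145,5)); print(arc(.145)-arc(0))
E
```

```text
[-95.02479546  26.36439031 132.94390442] [-4.5099764  -5.18250517 -1.2606814 ] 0.12394278294696677
[[-0.0, 0.0027, -0.0109], [-0.0, 0.003, -0.0108], [-0.0, 0.0033, -0.0107], [-0.0, 0.0036, -0.0106], [-0.0, 0.0039, -0.0105]]
[ 8.3305566   0.         26.70283664]
```

Call:
servo_tool --commands '[0, 0.0027, -0.0125, 0, 0, 0, -1, 0, 0.003, -0.0125, 0, 0, 0, -1, 0, 0.0033, -0.0125, 0, 0, 0, -1, 0, 0.0036, -0.0125, 0, 0, 0, -1, 0, 0.0039, -0.0125, 0, 0, 0, -1, 0, 0, 0, 0, 0, 0, -1, 0, 0, 0, 0, 0, 0, -1, 0, 0, 0, 0, 0, 0, -1]'

```text
t: 10.77
tcp_pos: [0.5057, 0.1414, 0.1642]
tool_rot: [0.67, 0.742, -0.0, 0.001]
force: [-2.6, -5.0, -3.0]
finger_gap: 0.125
gripper_force: 29.4
```

```bash
python3 - <<'E'
from h import *
s=manip.sense();print(Bx(s["tcp_pos"]),s["force"],s["finger_gap"])
s=look("scene","s5.png"); cv2.imwrite("pics/s5c.png",cv2.resize(s["img"][180:320,130:350,::-1],None,fx=3,fy=3,interpolation=cv2.INTER_CUBIC))
def lip(a,y):
    c,n=np.cos(a),np.sin(a); x,z=-216,4; return W([93+x*c+z*n,y,104-x*n+z*c])
for a in (0,.1,.13,.16): print(a,(proj(s,[lip(a,130),lip(a,-130)])-[130,180]).round(1)*3)
E
```

```text
[-85.68881675  26.42441373 164.20655325] [-2.62013575 -5.02323994 -3.02702336] 0.12531353870367104
0 [[247.8 297.3]
 [542.1 185.1]]
0.1 [[244.8 273. ]
 [542.1 162.3]]
0.13 [[243.6 265.5]
 [541.8 155.1]]
0.16 [[242.4 257.7]
 [541.2 147.9]]
```

View pics/s5c.png

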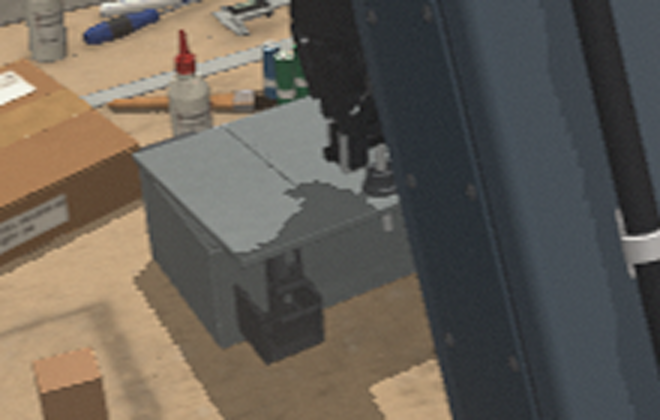

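The lip's front left corner is at about (243,265), so the lid is at roughly 0.13 rad. I'll raise it a little more, against the catch.

Call:
servo_tool --commands '[0, 0.003, -0.008, 0, 0, 0, -1, 0, 0.002, -0.008, 0, 0, 0, -1, 0, 0, 0, 0, 0, 0, -1, 0, 0, 0, 0, 0, 0, -1]'

```text
t: 11.15
tcp_pos: [0.5068, 0.1415, 0.1715]
tool_rot: [0.67, 0.742, -0.002, -0.0]
force: [-2.7, -4.6, -5.9]
finger_gap: 0.127
gripper_force: 29.3
```

```bash
python3 - <<'E'
from h import *
s=manip.sense();print(Bx(s["tcp_pos"]),s["force"],s["finger_gap"],s["t"])
E
```

```text
[-84.5358275   26.43703748 171.53780211] [-2.68199602 -4.60513314 -5.91162066] 0.1268458932799506 11.15
```

Call:
servo_tool --commands '[0, 0, 0.008, 0, 0, 0, -1, 0, 0, 0.008, 0, 0, 0, -1, 0, 0, 0, 0, 0, 0, -0.2, 0, 0, 0, 0, 0, 0, -0.2, 0, 0, 0, 0, 0, 0, -0.2, 0, 0, -0.06, 0, 0, 0, -0.2, 0, 0, -0.06, 0, 0, 0, -0.2, 0, 0, -0.06, 0, 0, 0, -0.2, 0, 0, -0.06, 0, 0, 0, -0.2, 0, 0, -0.06, 0, 0, 0, -0.2, 0, 0, 0, 0, 0, 0, -0.2]'

```text
t: 12.07
tcp_pos: [0.5131, 0.1434, 0.3213]
tool_rot: [0.67, 0.742, 0.007, 0.006]
force: [0.4, -0.8, -1.0]
finger_gap: 0.4
gripper_force: 0.0
```

Call:
servo_tool --commands '[0, -0.025, 0, 0, 0, -0.0192, -1, 0, -0.025, 0, 0, 0, -0.0192, -1, 0, -0.025, 0, 0, 0, -0.0192, -1, 0, -0.025, 0, 0, 0, -0.0192, -1, 0, 0, 0, 0, 0, -0.0192, -1, 0, 0, 0, 0, 0, -0.0192, -1, 0, 0, 0, 0, 0, -0.0192, -1, 0, 0, 0, 0, 0, -0.0192, -1, 0, 0, 0, 0, 0, -0.0192, -1, 0, 0, 0, 0, 0, -0.0192, -1, 0, 0, 0, 0, 0, -0.0192, -1, 0, 0, 0, 0, 0, -0.0192, -1]'

```text
t: 13.07
tcp_pos: [0.4616, 0.1291, 0.3142]
tool_rot: [0.008, 1.0, 0.0, 0.002]
force: [0.3, 0.1, -0.1]
finger_gap: 0.001
gripper_force: 0.0
```

Call:
servo_tool --commands '[0, 0, 0, 0, 0, -0.0192, -1, 0, 0, 0, 0, -0.0167, 0, -1, 0, 0, 0, 0, -0.0167, 0, -1, 0, 0, 0, 0, -0.0167, 0, -1, 0, 0, 0, 0, -0.0167, 0, -1, 0, 0, 0, 0, -0.0167, 0, -1, 0, 0, 0, 0, 0, 0, -1, 0, 0, 0, 0, 0, 0, -1]'

```text
t: 13.73
tcp_pos: [0.4599, 0.1288, 0.3137]
tool_rot: [-0.048, 0.965, 0.013, 0.258]
force: [-0.3, -0.5, 0.2]
finger_gap: 0.001
gripper_force: 0.0
```

```bash
python3 - <<'E'
from h import *
s=manip.sense();print(s["tcp_pos"],Bx(s["tcp_pos"]),s["force"],s["finger_gap"],s["t"])
rt=down(X[2]+np.pi)*R.from_euler("y",-30,degrees=True)
print(rt.as_quat(),s["tool_rot"],rt.apply([0,0,1]))
for b in ([-175,90,110],[-135,90,60]): 
    n,r=rows(W(b),rt,-1); print(n,r[:7],r[-7:])
print(rt.inv().apply(W([-135,90,60])-W([-175,90,110]))/.5, rt.inv().apply(W([-113,90,60])-W([-135,90,60]))/.5)
w=look("wrist","w6.png"); print(proj(w,W([[-118,88,70],[-123,130,140]])))
E
```

```text
[0.45988395 0.12884999 0.31366643] [-132.50686019   18.63914005  313.66642909] [-0.31293169 -0.46395177  0.20874443] 0.0009586403185772247 13.7333
[-0.04924086  0.96466991  0.01319405  0.25848252] [-0.04763516  0.96474838  0.0130096   0.25849993] [ 0.49740125  0.05091161 -0.8660254 ]
6 [0.0463, 0.0237, 0.0517, -0.0, 0.0, -0.0001, -1.0] [0.0462, 0.0238, 0.0517, -0.0, 0.0, -0.0001, -1.0]
7 [0.0369, 0.0204, 0.0624, -0.0, 0.0, -0.0001, -1.0] [0.0369, 0.0204, 0.0624, -0.0, 0.0, -0.0001, -1.0]
[-1.92820323e-02  7.14449511e-17  1.26602540e-01] [-3.81051178e-02  3.41324939e-17  2.20000000e-02]
[[339.01874012  80.2355112 ]
 [394.94115339 109.3166997 ]]
```

View pics/w6.png

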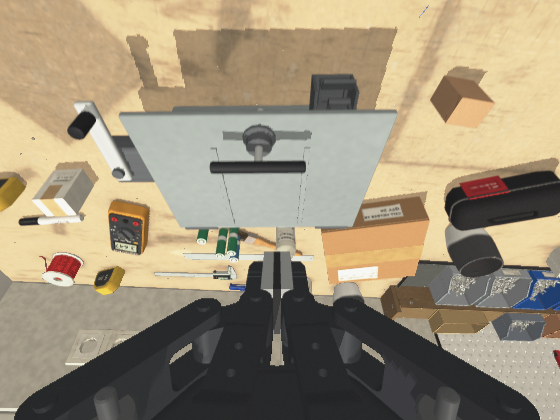

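The lip's left corner is at (396,111), which fits a raised lid. The catch housing is at (335,92), around the predicted (339,80). Approaching it now.

Call:
servo_tool --commands '[0.0463, 0.0238, 0.0517, 0, 0, 0, -1, 0.0463, 0.0238, 0.0517, 0, 0, 0, -1, 0.0463, 0.0238, 0.0517, 0, 0, 0, -1, 0.0463, 0.0238, 0.0517, 0, 0, 0, -1, 0.0463, 0.0238, 0.0517, 0, 0, 0, -1, 0.0463, 0.0238, 0.0517, 0, 0, 0, -1, -0.0064, 0, 0.0422, 0, 0, 0, -1, -0.0064, 0, 0.0422, 0, 0, 0, -1, -0.0064, 0, 0.0422, 0, 0, 0, -1, 0, 0, 0, 0, 0, 0, -1, 0, 0, 0, 0, 0, 0, -1]'

```text
t: 14.7
tcp_pos: [0.4565, 0.1558, 0.1734]
tool_rot: [-0.04, 0.964, -0.01, 0.262]
force: [-0.4, -0.1, -0.3]
finger_gap: -0.002
gripper_force: 0.0
```

```bash
python3 - <<'E'
from h import *
s=manip.sense();print(Bx(s["tcp_pos"]),s["force"],s["tool_rot"])
w=look("wrist","w7.png"); print(proj(w,W([[-118,70,70],[-118,106,70],[-123,130,140]])))
E
```

```text
[-133.17570663   45.75386232  173.44790578] [-0.41258948 -0.10161477 -0.30102271] [-0.04007569  0.96406008 -0.00989773  0.26245789]
[[312.59336039 161.95545224]
 [358.6059331  162.09435192]
 [415.27550945 229.45400192]]
```

View pics/w7.png

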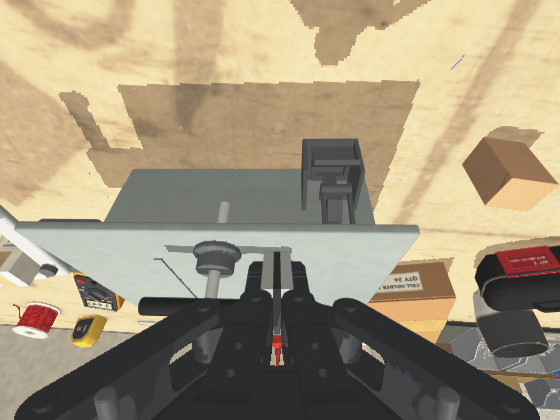

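The arm did not follow: the fingers are above the lid, though touching nothing. The paddle shows at (335,160). I'll check the joints.

```bash
python3 - <<'E'
from h import *
s=manip.sense();print(s["q"].round(3),s["tcp_pos"],s["t"])
E
```

```text
[ 0.14   0.371  2.212 -1.149  0.075 -0.384] [0.45554753 0.15572745 0.17356651] 14.75
```

```bash
python3 - <<'E'
import cv2
a=cv2.imread("pics/w7.png")
cv2.imwrite("pics/w7c.png",cv2.resize(a[120:250,270:400],None,fx=4.5,fy=4.5,interpolation=cv2.INTER_CUBIC))
E
```

```text
(no output)
```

View pics/w7c.png

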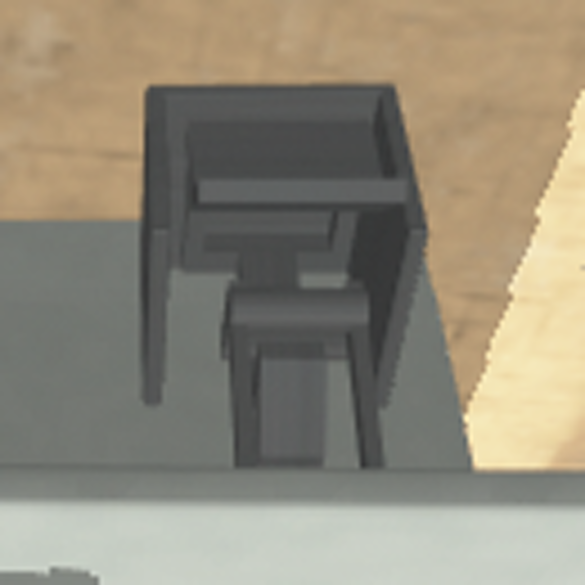

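The crop shows the catch pocket: the paddle edge spans (195–405, 185), with housing walls in front at v≈100 and on both sides. It has to be entered from above with a slant. I'm near the wrist's singularity here, so I'll retract, log poses and fit the arm's kinematics to plan the entry.

```bash
cat > log.py <<'E'
from station import manip
import json
s=manip.sense(); open("log.jsonl","a").write(json.dumps([s["q"].tolist(),s["tcp_pos"].tolist(),s["tool_rot"].tolist()])+"\n")
E
python3 log.py
```

Call:
servo_tool --commands '[0, 0, -0.05, 0, 0, 0, -1, 0, 0, -0.05, 0, 0, 0, -1, 0, 0, -0.05, 0, 0, 0, -1, 0, 0, -0.05, 0, 0, 0, -1, 0, 0, 0, 0, 0, 0, -1]'

```text
t: 15.17
tcp_pos: [0.4241, 0.1529, 0.2307]
tool_rot: [-0.037, 0.963, -0.015, 0.267]
force: [0.8, 0.3, 0.1]
finger_gap: 0.002
gripper_force: 0.0
```

```bash
python3 log.py
```

Call:
servo_tool --commands '[0, 0, 0, 0, 0.0167, 0, -1, 0, 0, 0, 0, 0.0167, 0, -1, 0, 0, 0, 0, 0.0167, 0, -1, 0, 0, 0, 0, 0.0167, 0, -1, 0, 0, 0, 0, 0.0167, 0, -1, 0, 0, 0, 0, 0, 0, -1]'

```text
t: 15.67
tcp_pos: [0.4307, 0.1512, 0.2283]
tool_rot: [-0.031, 0.999, -0.027, 0.016]
force: [0.5, 0.2, -0.1]
finger_gap: -0.0
gripper_force: 0.0
```

```bash
python3 log.py
```

Call:
servo_tool --commands '[0, 0.06, -0.01, 0, 0, 0, -1, 0, 0.06, -0.01, 0, 0, 0, -1, 0, 0.06, -0.01, 0, 0, 0, -1, 0, 0, 0, 0, 0, 0, -1]'

```text
t: 16.0
tcp_pos: [0.4187, 0.2453, 0.2376]
tool_rot: [-0.033, 0.999, -0.025, 0.015]
force: [1.2, 0.1, 0.3]
finger_gap: 0.001
gripper_force: 0.0
```

```bash
python3 log.py; cat > fk.py <<'E'
import numpy as np, json
from scipy.spatial.transform import Rotation as R
from scipy.optimize import least_squares
import os
def fk(q,g):
    h,a1,a2,b,c,d=g
    A=R.from_euler("z",q[0]); s=q[1]+q[2]
    w=A.apply([a1+a2*np.sin(q[1])+b*np.sin(s)+c*np.cos(s),0,h+a2*np.cos(q[1])+b*np.cos(s)-c*np.sin(s)])
    r=A*R.from_euler("y",s)*R.from_euler("z",q[3])*R.from_euler("y",q[4])*R.from_euler("z",q[5])
    return w+r.apply([0,0,d]),r
def load():
    L=[json.loads(l) for l in open("log.jsonl")]
    L.append([[-1.45748606,.528474552,1.4339107,0,1.18143033,-.178504642],[.17975164,-.59783208,.23032582],[.989374,.145388,0,-.00111]])
    return L
E
python3 - <<'E'
from fk import *
L=load()
for q,p,r in L:
    e=fk(q,[0]*6)[1].inv()*R.from_quat(r); print(np.round(q,3),np.round(p,3),np.round(e.as_rotvec(),3))
f=lambda g:np.concatenate([fk(q,g)[0]-np.array(p) for q,p,r in L])
s=least_squares(f,[.3,0,.45,.45,0,.25]); print(s.x.round(4),np.abs(s.fun).max()); np.save("g.npy",s.x)
E
```

```text
[ 0.14   0.371  2.212 -1.149  0.075 -0.384] [0.456 0.156 0.174] [ 0.    -0.     1.571]
[ 0.158  0.193  2.209 -0.416  0.223 -1.108] [0.424 0.153 0.231] [-0.    -0.     1.571]
[ 0.129  0.302  1.852 -0.068  0.962 -1.465] [0.431 0.151 0.228] [-0.    -0.     1.571]
[ 0.335  0.332  1.768 -0.067  1.028 -1.268] [0.419 0.245 0.238] [-0.    -0.     1.571]
[-1.457  0.528  1.434  0.     1.181 -0.179] [ 0.18  -0.598  0.23 ] [ 0.    -0.     1.571]
[-0.5599  0.3286  0.4579 -0.0522 -0.1534 -0.2149] 0.11527466209240517
```

```bash
sed -i 's/h,a1,a2,b,c,d=g/h,a1,a2,b,c,d,e=g/; s/c\*np.cos(s),0,h/c*np.cos(s),e,h/; s/\[0\]\*6/[0]*7/' fk.py
python3 - <<'E'
from fk import *
L=load()
f=lambda g:np.concatenate([fk(q,g)[0]-np.array(p) for q,p,r in L])
ft=lambda g:np.r_[f(g),.0003*(g-np.array([.15,0,.45,.4,0,.25,.1]))]
s=least_squares(ft,[.15,0,.45,.4,0,.25,.1]); print(s.x.round(4),np.abs(f(s.x)).max()); np.save("g.npy",s.x)
lo=[-3.08,-.75,.22,-1.43,0,-2.85];hi=[3.08,2.2,2.44,4.57,2.65,2.85]
from h import W,X,down
def ik(p,r,seed):
    def F(q):
        a,b=fk(q,s.x); b=b*R.from_rotvec([0,0,np.pi/2]); return np.r_[a-p,.3*(r.inv()*b).as_rotvec()]
    return least_squares(F,np.clip(seed,np.array(lo)+.01,np.array(hi)-.01),bounds=(lo,hi))
# tip targets with tilt, azimuth, spin
for tilt in (20,25,30,35):
  for az in (-60,-45,-30,-15,0,20,40):
    zd=R.from_euler("z",X[2])*R.from_euler("z",az,degrees=True)*R.from_euler("y",-tilt,degrees=True)
    best=[]
    for spin in (0,np.pi):
      r=zd*down(spin)
      for q4 in (0,3,4.2):
        o=ik(W([-113,92,64]),r,[.3,.7,1.9,q4,.3,0])
        if o.cost<1e-7: best.append(o.x)
    u=[]
    for b in best:
        if not any(np.abs(b-v).max()<.02 for v in u): u.append(b)
    print(tilt,az,[v.round(2).tolist() for v in u])
E
```

```text
[ 0.2742 -0.      0.588   0.3917  0.1141  0.2967  0.111 ] 2.4019061894142713e-06
20 -60 [[0.38, 0.68, 1.88, -0.64, 0.59, 0.29]]
20 -45 [[0.36, 0.66, 1.95, -0.73, 0.46, 0.12]]
20 -30 [[0.33, 0.65, 2.01, -0.82, 0.32, -0.06]]
20 -15 [[0.27, 0.64, 2.06, -0.86, 0.19, -0.31]]
20 0 [[0.21, 0.64, 2.09, -0.5, 0.08, 2.17], [0.21, 0.64, 2.09, -0.5, 0.08, -0.97]]
20 20 [[0.12, 0.63, 2.1, 0.99, 0.13, 0.27]]
20 40 [[0.05, 0.64, 2.08, 0.97, 0.29, -0.1]]
25 -60 [[0.43, 0.7, 1.88, -0.79, 0.63, 0.47]]
25 -45 [[0.41, 0.68, 1.96, -0.96, 0.47, 0.39]]
25 -30 [[0.36, 0.67, 2.04, -1.22, 0.32, 0.37]]
25 -15 []
25 0 [[0.22, 0.66, 2.15, 3.62, 0.11, -1.94], [0.22, 0.66, 2.15, 3.62, 0.11, 1.21]]
25 20 [[0.1, 0.65, 2.17, 2.15, 0.17, -0.9], [0.1, 0.65, 2.17, 2.15, 0.17, 2.24]]
25 40 [[0.01, 0.66, 2.14, 1.47, 0.31, -0.64], [0.01, 0.66, 2.14, 1.47, 0.31, 2.5]]
30 -60 [[0.48, 0.72, 1.88, -0.92, 0.67, 0.62]]
30 -45 [[0.45, 0.7, 1.98, -1.17, 0.52, 0.62]]
30 -30 []
30 -15 [[0.33, 0.69, 2.15, 4.1, 0.29, -2.08], [0.33, 0.69, 2.15, 4.1, 0.29, 1.06]]
30 0 [[0.23, 0.69, 2.21, 3.37, 0.28, -1.68], [0.23, 0.69, 2.21, 3.37, 0.28, 1.46]]
30 20 [[0.08, 0.69, 2.23, 2.54, 0.33, -1.32], [0.08, 0.69, 2.23, 2.54, 0.33, 1.82]]
30 40 [[-0.04, 0.69, 2.19, 1.83, 0.39, -1.04], [-0.04, 0.69, 2.19, 1.83, 0.39, 2.1]]
35 -60 [[0.52, 0.75, 1.88, -1.02, 0.73, 0.76]]
35 -45 [[0.5, 0.73, 1.99, -1.33, 0.58, 0.82]]
35 -30 [[0.44, 0.72, 2.1, 4.49, 0.46, -2.13], [0.44, 0.72, 2.1, 4.49, 0.46, 1.01]]
35 -15 [[0.35, 0.73, 2.19, 3.89, 0.43, -1.83], [0.35, 0.73, 2.19, 3.89, 0.43, 1.31]]
35 0 [[0.23, 0.73, 2.26, 3.31, 0.47, -1.61], [0.23, 0.73, 2.26, 3.31, 0.47, 1.53]]
35 20 [[0.06, 0.74, 2.29, 2.68, 0.51, -1.48], [0.06, 0.74, 2.29, 2.68, 0.51, 1.66]]
35 40 [[-0.08, 0.73, 2.24, 2.03, 0.52, -1.31], [-0.08, 0.73, 2.24, 2.03, 0.52, 1.83]]
```

The fitted kinematics are exact (residual under 1e-5 m). A 30° slant needs the wrist rolled over (q4≈3.4). I'll plan that as a smooth joint path expressed in tool rows.

```bash
cat >> fk.py <<'E'
g=np.load("g.npy") if os.path.exists("g.npy") else None
lo=np.array([-3.08,-.75,.22,-1.43,0,-2.85]);hi=np.array([3.08,2.2,2.44,4.57,2.65,2.85])
def tool(q):
    a,b=fk(q,g); return a,b*R.from_rotvec([0,0,np.pi/2])
def ik(p,r,seed):
    def F(q):
        a,b=tool(q); return np.r_[a-p,.3*(r.inv()*b).as_rotvec()]
    o=least_squares(F,np.clip(seed,lo+.01,hi-.01),bounds=(lo,hi),xtol=1e-14,ftol=1e-14,gtol=1e-14); return o.x,o.cost
def jrows(q0,q1,N):
    Q=np.linspace(q0,q1,N+1); P=[tool(q) for q in Q]; out=[]
    for (a,b),(c,d) in zip(P,P[1:]):
        out.append(np.r_[b.inv().apply(c-a)/.5,(b.inv()*d).as_rotvec()/(2*np.pi)])
    return np.array(out),P
E
python3 - <<'E'
from fk import *; from h import *
q0=manip.sense()["q"]
rt=lambda t,sp:R.from_euler("z",X[2])*R.from_euler("y",-t,degrees=True)*down(sp)
for b in ([-165,92,220],[-150,92,180],[-150,92,100],[-135,92,64],[-113,92,64]):
    for sp in (0,np.pi): 
        q,c=ik(W(b),rt(30,sp),[.2,.5,2.2,3.4,.4,-1.6 if sp==0 else 1.5]); print(b,sp,q.round(2),c)
        if b[2]==220:
            for N in (36,):
                r,P=jrows(q0,q,N); print(N,np.linalg.norm(r[:,:3],axis=1).max()*500,np.linalg.norm(r[:,3:],axis=1).max()*360,np.abs((q-q0)/N).max())
                print([Bx(p[0]).round(0).tolist() for p in P[::4]])
E
```

```text
[-165, 92, 220] 0 [ 0.22  0.28  2.28  4.52  0.05 -2.85] 0.0003903091830459671
36 30.826396100177295 6.440555777264072 0.12753508801807487
[[-162.0, 139.0, 238.0], [-174.0, 251.0, 244.0], [-148.0, 326.0, 288.0], [-96.0, 345.0, 340.0], [-42.0, 309.0, 372.0], [-10.0, 238.0, 371.0], [-15.0, 160.0, 338.0], [-55.0, 103.0, 288.0], [-114.0, 80.0, 238.0], [-169.0, 89.0, 205.0]]
[-165, 92, 220] 3.141592653589793 [0.22 0.28 2.28 4.57 0.05 0.24] 0.00038281390913678167
36 31.151586608219784 10.086465367829014 0.12880596923597099
[[-162.0, 139.0, 238.0], [-174.0, 252.0, 245.0], [-147.0, 328.0, 290.0], [-94.0, 346.0, 342.0], [-39.0, 309.0, 375.0], [-8.0, 236.0, 373.0], [-14.0, 157.0, 339.0], [-55.0, 100.0, 288.0], [-114.0, 79.0, 238.0], [-169.0, 88.0, 206.0]]
[-150, 92, 180] 0 [ 0.23  0.37  2.24  4.53  0.06 -2.85] 4.9693866001103266e-05
[-150, 92, 180] 3.141592653589793 [0.23 0.37 2.24 4.57 0.06 0.25] 4.691442970533828e-05
[-150, 92, 100] 0 [ 0.24  0.58  2.28  3.43  0.25 -1.73] 2.758059221499586e-32
[-150, 92, 100] 3.141592653589793 [0.24 0.58 2.28 3.43 0.25 1.41] 2.2421815591087333e-32
[-135, 92, 64] 0 [ 0.23  0.69  2.26  3.34  0.33 -1.65] 7.559508601601052e-29
[-135, 92, 64] 3.141592653589793 [0.23 0.69 2.26 3.34 0.33 1.49] 1.0730661224207314e-32
[-113, 92, 64] 0 [ 0.23  0.69  2.21  3.37  0.28 -1.68] 9.19582471320659e-31
[-113, 92, 64] 3.141592653589793 [0.23 0.69 2.21 3.37 0.28 1.46] 2.437549684120765e-32
```

```bash
python3 - <<'E'
from fk import *; from h import *
# front wall pixel in w7 (camera pose from tool pose at that time via fixed cam offset)
z=np.load("w1.npz"); T1=z["T"]; q1=None
L=load(); q,p,r=L[0]; Rt=R.from_quat(r)
Rc=Rt.as_matrix()@np.array([[0,-.95086,-.30962],[1,0,0],[0,-.30962,.95086]]) if 0 else None
o=np.array(p)+Rt.apply([.0794,-.0004,-.1434]); f=Rt.apply([-.3096,.0004,.9509]); rg=Rt.apply([0,1,0]); up=np.cross(rg,-f)*-1; up=np.cross(-f,rg)
M=np.eye(4); M[:3,:3]=np.array([rg,up,-f]); M[:3,3]=-M[:3,:3]@o
s={"mtx":z["mtx"],"world_to_cam":M}
print(proj(s,W([[-118,70,70],[-118,106,70]])), "(check 312.6,162 358.6,162)")
c=lambda u,v:(270+u/4.5,120+v/4.5)
for zz in (.04,.055,.07): print(zz,[Bx(unproj(s,c(*k),zz)).round(0)[:2] for k in ((270,88),(270,122),(150,95),(395,90),(425,230))])
q0=manip.sense()["q"]
rt=lambda t:R.from_euler("z",X[2])*R.from_euler("y",-t,degrees=True)*down(0)
for b,t in (([-165,92,200],45),([-160,92,200],50),([-150,92,100],33)):
    q,cst=ik(W(b),rt(t),[.2,.5,2.2,3.4,.4,-1.6]);print(b,t,q.round(2),cst)
    r,P=jrows(q0,q,36); print(np.linalg.norm(r[:,3:],axis=1).max()*360,min(p[0][2] for p in P))
E
```

```text
[[313.16981773 163.14562812]
 [358.97509219 163.25421507]] (check 312.6,162 358.6,162)
0.04 [array([-119.,   86.]), array([-111.,   86.]), array([-117.,   63.]), array([-118.,  109.]), array([-83., 121.])]
0.055 [array([-130.,   83.]), array([-122.,   84.]), array([-128.,   62.]), array([-129.,  105.]), array([-97., 117.])]
0.07 [array([-140.,   81.]), array([-134.,   82.]), array([-139.,   62.]), array([-140.,  101.]), array([-110.,  112.])]
[-165, 92, 200] 45 [ 0.28  0.39  2.4   3.44  0.45 -1.71] 3.5652172135086604e-32
5.441784987441953 0.19999999999999996
[-160, 92, 200] 50 [ 0.3   0.46  2.44  3.4   0.64 -1.65] 3.015731926879446e-06
5.456741310363314 0.20072080945490836
[-150, 92, 100] 33 [ 0.25  0.61  2.31  3.37  0.36 -1.66] 2.1078559388493096e-32
5.564669579787842 0.10000000000000009
```

```bash
python3 - <<'E'
from fk import *; from h import *
q0=manip.sense()["q"]
rt=lambda t:R.from_euler("z",X[2])*R.from_euler("y",-t,degrees=True)*down(0)
q,cst=ik(W([-165,92,200]),rt(45),[.2,.5,2.2,3.4,.4,-1.6])
N=30; r,P=jrows(q0,q,N)
print(np.linalg.norm(r[:,:3],axis=1).max()*500,np.linalg.norm(r[:,3:],axis=1).max()*360)
for k in (0,12,24): print(sum([[*x,-1] for x in (r[k:k+12].round(4)+0).tolist()],[]))
E
```

```text
30.355397979713143 6.529955078846595
[0.0287, 0.0525, 0.0106, -0.015, 0.0052, 0.0076, -1, 0.0268, 0.0495, 0.0103, -0.0147, 0.0048, 0.0083, -1, 0.0247, 0.0465, 0.0099, -0.0144, 0.0044, 0.009, -1, 0.0224, 0.0436, 0.0092, -0.014, 0.0039, 0.0096, -1, 0.0199, 0.0408, 0.0084, -0.0137, 0.0034, 0.0102, -1, 0.0172, 0.038, 0.0075, -0.0133, 0.0029, 0.0107, -1, 0.0144, 0.0354, 0.0064, -0.013, 0.0023, 0.0113, -1, 0.0114, 0.033, 0.0052, -0.0126, 0.0017, 0.0117, -1, 0.0083, 0.0307, 0.0039, -0.0123, 0.0011, 0.0122, -1, 0.0051, 0.0286, 0.0026, -0.0119, 0.0005, 0.0126, -1, 0.0018, 0.0267, 0.0012, -0.0116, -0.0001, 0.0129, -1, -0.0015, 0.0251, -0.0003, -0.0113, -0.0007, 0.0132, -1]
[-0.0049, 0.0237, -0.0017, -0.011, -0.0013, 0.0135, -1, -0.0083, 0.0225, -0.0031, -0.0107, -0.002, 0.0137, -1, -0.0117, 0.0215, -0.0044, -0.0104, -0.0026, 0.0139, -1, -0.015, 0.0208, -0.0057, -0.0101, -0.0032, 0.0141, -1, -0.0183, 0.0204, -0.0069, -0.0098, -0.0037, 0.0142, -1, -0.0215, 0.0202, -0.0081, -0.0096, -0.0043, 0.0143, -1, -0.0245, 0.0202, -0.0091, -0.0094, -0.0048, 0.0143, -1, -0.0274, 0.0205, -0.01, -0.0092, -0.0053, 0.0144, -1, -0.0301, 0.021, -0.0107, -0.009, -0.0057, 0.0144, -1, -0.0326, 0.0216, -0.0114, -0.0089, -0.0061, 0.0144, -1, -0.0349, 0.0225, -0.0119, -0.0087, -0.0065, 0.0143, -1, -0.0369, 0.0235, -0.0122, -0.0086, -0.0068, 0.0143, -1]
[-0.0387, 0.0246, -0.0125, -0.0085, -0.0071, 0.0143, -1, -0.0402, 0.0259, -0.0125, -0.0085, -0.0074, 0.0142, -1, -0.0413, 0.0272, -0.0125, -0.0084, -0.0075, 0.0142, -1, -0.0422, 0.0286, -0.0123, -0.0083, -0.0077, 0.0142, -1, -0.0428, 0.03, -0.0121, -0.0083, -0.0078, 0.0142, -1, -0.043, 0.0314, -0.0117, -0.0082, -0.0078, 0.0141, -1]
```

Call:
servo_tool --commands '[0.0287, 0.0525, 0.0106, -0.015, 0.0052, 0.0076, -1, 0.0268, 0.0495, 0.0103, -0.0147, 0.0048, 0.0083, -1, 0.0247, 0.0465, 0.0099, -0.0144, 0.0044, 0.009, -1, 0.0224, 0.0436, 0.0092, -0.014, 0.0039, 0.0096, -1, 0.0199, 0.0408, 0.0084, -0.0137, 0.0034, 0.0102, -1, 0.0172, 0.038, 0.0075, -0.0133, 0.0029, 0.0107, -1, 0.0144, 0.0354, 0.0064, -0.013, 0.0023, 0.0113, -1, 0.0114, 0.033, 0.0052, -0.0126, 0.0017, 0.0117, -1, 0.0083, 0.0307, 0.0039, -0.0123, 0.0011, 0.0122, -1, 0.0051, 0.0286, 0.0026, -0.0119, 0.0005, 0.0126, -1, 0.0018, 0.0267, 0.0012, -0.0116, -0.0001, 0.0129, -1, -0.0015, 0.0251, -0.0003, -0.0113, -0.0007, 0.0132, -1]'

```text
t: 17.0
tcp_pos: [0.3801, 0.4522, 0.2778]
tool_rot: [0.37, 0.822, 0.42, -0.106]
force: [0.3, 0.9, 0.2]
finger_gap: -0.004
gripper_force: 0.0
```

Call:
servo_tool --commands '[-0.0049, 0.0237, -0.0017, -0.011, -0.0013, 0.0135, -1, -0.0083, 0.0225, -0.0031, -0.0107, -0.002, 0.0137, -1, -0.0117, 0.0215, -0.0044, -0.0104, -0.0026, 0.0139, -1, -0.015, 0.0208, -0.0057, -0.0101, -0.0032, 0.0141, -1, -0.0183, 0.0204, -0.0069, -0.0098, -0.0037, 0.0142, -1, -0.0215, 0.0202, -0.0081, -0.0096, -0.0043, 0.0143, -1, -0.0245, 0.0202, -0.0091, -0.0094, -0.0048, 0.0143, -1, -0.0274, 0.0205, -0.01, -0.0092, -0.0053, 0.0144, -1, -0.0301, 0.021, -0.0107, -0.009, -0.0057, 0.0144, -1, -0.0326, 0.0216, -0.0114, -0.0089, -0.0061, 0.0144, -1, -0.0349, 0.0225, -0.0119, -0.0087, -0.0065, 0.0143, -1, -0.0369, 0.0235, -0.0122, -0.0086, -0.0068, 0.0143, -1]'

```text
t: 18.0
tcp_pos: [0.4732, 0.318, 0.2642]
tool_rot: [0.805, 0.34, 0.482, -0.064]
force: [0.4, 0.7, 1.2]
finger_gap: -0.004
gripper_force: 0.0
```

Call:
servo_tool --commands '[-0.0387, 0.0246, -0.0125, -0.0085, -0.0071, 0.0143, -1, -0.0402, 0.0259, -0.0125, -0.0085, -0.0074, 0.0142, -1, -0.0413, 0.0272, -0.0125, -0.0084, -0.0075, 0.0142, -1, -0.0422, 0.0286, -0.0123, -0.0083, -0.0077, 0.0142, -1, -0.0428, 0.03, -0.0121, -0.0083, -0.0078, 0.0142, -1, -0.043, 0.0314, -0.0117, -0.0082, -0.0078, 0.0141, -1, 0, 0, 0, 0, 0, 0, -1, 0, 0, 0, 0, 0, 0, -1]'

```text
t: 18.67
tcp_pos: [0.4186, 0.1943, 0.1993]
tool_rot: [0.924, 0.047, 0.38, -0.018]
force: [1.0, 0.0, 0.1]
finger_gap: -0.001
gripper_force: 0.0
```

```bash
python3 - <<'E'
from fk import *; from h import *
s=manip.sense();q0=s["q"];print(q0.round(3),Bx(s["tcp_pos"]).round(1),s["t"])
rt=lambda t:R.from_euler("z",X[2])*R.from_euler("y",-t,degrees=True)*down(0)
seed=[.23,.6,2.25,3.4,.3,-1.7]
qa,c=ik(W([-150,92,100]),rt(32),seed);qb,c2=ik(W([-137,92,64]),rt(31),qa);print(qa.round(2),qb.round(2),c,c2)
r,P=jrows(q0,qa,7);r2,_=jrows(qa,qb,3);print(np.abs((qa-q0)/7).max())
print(sum([[*x,-1] for x in (np.vstack([r,r2]).round(4)+0).tolist()],[]))
E
```

```text
[ 0.271  0.392  2.404  3.429  0.443 -1.712] [-166.9   88.   199.3] 18.6667
[ 0.24  0.6   2.3   3.38  0.32 -1.68] [ 0.24  0.7   2.27  3.33  0.38 -1.63] 7.300937108437427e-33 3.7750918792053204e-33
0.029797381514873062
[-0.014, -0.0021, 0.0247, 0.0001, -0.005, 0.0, -1, -0.0141, -0.0018, 0.0248, 0.0001, -0.005, 0.0, -1, -0.0142, -0.0015, 0.025, 0.0001, -0.005, 0.0, -1, -0.0142, -0.0012, 0.0251, 0.0001, -0.005, 0.0, -1, -0.0143, -0.0009, 0.0252, 0.0001, -0.005, 0.0, -1, -0.0143, -0.0006, 0.0253, 0.0, -0.005, 0.0001, -1, -0.0144, -0.0003, 0.0255, 0.0, -0.005, 0.0001, -1, -0.0044, 0.0002, 0.0249, -0.0001, -0.0009, 0.0, -1, -0.0052, 0.0, 0.025, 0.0, -0.0009, 0.0, -1, -0.006, -0.0002, 0.0251, 0.0001, -0.0009, 0.0, -1]
```

Flip done. Descending to the paddle's standoff.

Call:
servo_tool --commands '[-0.014, -0.002, 0.0247, 0.0001, -0.005, 0, -1, -0.0141, -0.0018, 0.0248, 0.0001, -0.005, 0, -1, -0.0142, -0.0015, 0.025, 0.0001, -0.005, 0, -1, -0.0142, -0.0012, 0.0251, 0.0001, -0.005, 0, -1, -0.0143, -0.0009, 0.0252, 0.0001, -0.005, 0, -1, -0.0143, -0.0006, 0.0253, 0, -0.005, 0, -1, -0.0144, -0.0003, 0.0255, 0, -0.005, 0, -1, -0.0044, 0, 0.0249, 0, -0.0009, 0, -1, -0.0052, 0, 0.025, 0, -0.0009, 0, -1, -0.006, 0, 0.0251, 0, -0.0009, 0, -1, 0, 0, 0, 0, 0, 0, -1, 0, 0, 0, 0, 0, 0, -1]'

```text
t: 19.67
tcp_pos: [0.4504, 0.2018, 0.0643]
tool_rot: [0.962, 0.049, 0.269, -0.014]
force: [-1.0, 0.7, 0.4]
finger_gap: 0.003
gripper_force: 0.0
```

```bash
python3 - <<'E'
from fk import *; from h import *
s=manip.sense();print(s["q"].round(3),Bx(s["tcp_pos"]).round(1),s["force"],s["t"])
rt=R.from_quat(s["tool_rot"]);print(R.from_euler("z",-X[2]).apply(rt.apply([0,0,1])))
b=Bx(s["tcp_pos"]); print(rt.inv().apply(W([-112.5,92,64])-s["tcp_pos"])/.5)
c=look("scene","s8.png"); cv2.imwrite("pics/s8c.png",cv2.resize(c["img"][190:310,170:320,::-1],None,fx=4,fy=4,interpolation=cv2.INTER_CUBIC))
E
```

```text
[ 0.237  0.702  2.271  3.331  0.379 -1.631] [-134.5   92.2   64.3] [-1.04468986  0.65825227  0.39069617] 19.6667
[ 5.18552885e-01  2.18911904e-04 -8.55045529e-01]
[0.03736281 0.00037313 0.02330865]
```

View pics/s8c.png

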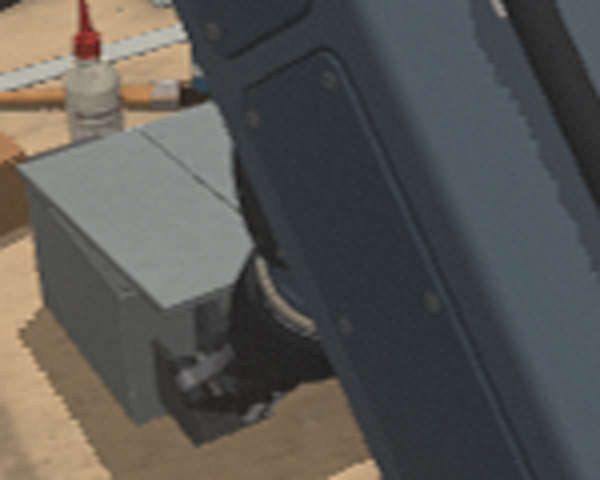

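The fingertips are in the catch housing at (215,375). I'll push along box +x in two parts.

Call:
servo_tool --commands '[0.0062, 0, 0.0039, 0, 0, 0, -1, 0.0062, 0, 0.0039, 0, 0, 0, -1, 0.0062, 0, 0.0039, 0, 0, 0, -1, 0, 0, 0, 0, 0, 0, -1]'

```text
t: 20.05
tcp_pos: [0.4616, 0.2029, 0.0651]
tool_rot: [0.962, 0.048, 0.27, -0.014]
force: [-0.9, -0.1, 1.4]
finger_gap: -0.003
gripper_force: 0.4
```

Call:
servo_tool --commands '[0.0062, 0, 0.0039, 0, 0, 0, -1, 0.0062, 0, 0.0039, 0, 0, 0, -1, 0, 0, 0, 0, 0, 0, -1]'

```text
t: 20.3
tcp_pos: [0.4693, 0.2037, 0.0649]
tool_rot: [0.962, 0.048, 0.27, -0.014]
force: [-1.1, 0.5, 3.8]
finger_gap: -0.0
gripper_force: 1.5
```

```bash
python3 - <<'E'
from h import *
s=manip.sense();print(Bx(s["tcp_pos"]).round(1),s["force"],R.from_euler("z",-X[2]).apply(s["force"]),s["t"])
E
```

```text
[-115.5   92.1   64.9] [-1.08915239  0.54694129  3.7767927 ] [-1.02780021  0.65499957  3.7767927 ] 20.3
```

The force is mostly upward (3.8 N), so the tip is riding on the paddle's top edge. I'll back off, go lower with a steeper slant, and push again.

```bash
python3 - <<'E'
from fk import *; from h import *
s=manip.sense();q0=s["q"]
rt=lambda t:R.from_euler("z",X[2])*R.from_euler("y",-t,degrees=True)*down(0)
w=[([-137,92,66],31.3,4),([-138,92,59],36,2),([-112.5,92,59],36,6)]
out=[]
for b,t,n in w:
    q,c=ik(W(b),rt(t),q0); r,_=jrows(q0,q,n); print(q.round(2),c); q0=q; out.append((r.round(4)+0).tolist())
for o in out: print(sum([[*x,-1] for x in o],[]))
E
```

```text
[ 0.24  0.7   2.28  3.33  0.38 -1.63] 1.9651795314900054e-31
[ 0.25  0.78  2.33  3.29  0.6  -1.58] 1.602087927543608e-32
[ 0.24  0.76  2.27  3.3   0.52 -1.6 ] 6.0462924911946104e-33
[-0.009, 0.0001, -0.0059, 0.0, -0.0001, -0.0001, -1, -0.0089, 0.0001, -0.006, 0.0, -0.0001, -0.0001, -1, -0.0088, 0.0001, -0.0061, 0.0, -0.0001, -0.0001, -1, -0.0088, 0.0, -0.0062, 0.0, -0.0001, -0.0001, -1]
[-0.0048, 0.0013, 0.0071, -0.0004, 0.0065, 0.0, -1, -0.0043, -0.0013, 0.0037, 0.0004, 0.0065, 0.0001, -1]
[0.0066, 0.0, 0.0052, 0.0, 0.0, 0.0, -1, 0.0067, 0.0, 0.0051, 0.0, 0.0, 0.0, -1, 0.0068, 0.0, 0.005, 0.0, 0.0, 0.0, -1, 0.0069, 0.0, 0.005, 0.0, 0.0, 0.0, -1, 0.007, 0.0, 0.0049, 0.0, 0.0, 0.0, -1, 0.0071, 0.0, 0.0048, 0.0, 0.0, 0.0, -1]
```

Call:
servo_tool --commands '[-0.009, 0, -0.006, 0, 0, 0, -1, -0.009, 0, -0.006, 0, 0, 0, -1, -0.009, 0, -0.006, 0, 0, 0, -1, -0.009, 0, -0.006, 0, 0, 0, -1, -0.0048, 0, 0.0071, 0, 0.0065, 0, -1, -0.0043, 0, 0.0037, 0, 0.0065, 0, -1, 0, 0, 0, 0, 0, 0, -1]'

```text
t: 20.88
tcp_pos: [0.4429, 0.2007, 0.0565]
tool_rot: [0.951, 0.048, 0.305, -0.015]
force: [-0.9, -0.1, -0.0]
finger_gap: -0.0
gripper_force: 0.0
```

Call:
servo_tool --commands '[0.0068, 0, 0.005, 0, 0, 0, -1, 0.0068, 0, 0.005, 0, 0, 0, -1, 0.0068, 0, 0.005, 0, 0, 0, -1, 0, 0, 0, 0, 0, 0, -1]'

```text
t: 21.22
tcp_pos: [0.4609, 0.2028, 0.0591]
tool_rot: [0.949, 0.047, 0.31, -0.016]
force: [0.2, -0.1, -0.2]
finger_gap: -0.002
gripper_force: 0.0
```

Call:
servo_tool --commands '[0.0068, 0, 0.005, 0, 0, 0, -1, 0.0068, 0, 0.005, 0, 0, 0, -1, 0, 0, 0, 0, 0, 0, -1]'

```text
t: 21.47
tcp_pos: [0.4684, 0.2035, 0.0587]
tool_rot: [0.95, 0.047, 0.309, -0.016]
force: [0.1, -0.3, 0.2]
finger_gap: 0.001
gripper_force: 0.0
```

```bash
python3 - <<'E'
from h import *
s=manip.sense();print(Bx(s["tcp_pos"]).round(1),R.from_euler("z",-X[2]).apply(s["force"]),s["t"])
E
```

```text
[-116.4   92.    58.7] [ 0.10389446 -0.33037611  0.20954805] 21.4667
```

Call:
servo_tool --commands '[0.0068, 0, 0.005, 0, 0, 0, -1, 0, 0, 0, 0, 0, 0, -1]'

```text
t: 21.63
tcp_pos: [0.4704, 0.2036, 0.0577]
tool_rot: [0.95, 0.048, 0.307, -0.016]
force: [-1.6, -0.5, -1.7]
finger_gap: 0.003
gripper_force: 0.7
```

Call:
servo_tool --commands '[0.0068, 0, 0.005, 0, 0, 0, -1, 0, 0, 0, 0, 0, 0, -1]'

```text
t: 21.8
tcp_pos: [0.4716, 0.2036, 0.0564]
tool_rot: [0.951, 0.048, 0.304, -0.015]
force: [-5.1, -0.2, -1.8]
finger_gap: 0.001
gripper_force: 2.7
```

Call:
servo_tool --commands '[0.0034, 0, 0.0025, 0, 0, 0, -1, 0, 0, 0, 0, 0, 0, -1]'

```text
t: 21.97
tcp_pos: [0.4721, 0.2037, 0.0559]
tool_rot: [0.952, 0.048, 0.302, -0.015]
force: [-7.4, -0.8, -0.6]
finger_gap: -0.002
gripper_force: 3.4
```

```bash
python3 - <<'E'
from h import *
s=manip.sense();print(Bx(s["tcp_pos"]).round(1),R.from_euler("z",-X[2]).apply(s["force"]),s["t"])
E
```

```text
[-112.8   91.8   55.9] [-7.47160409 -0.06039656 -0.55653521] 21.9667
```

The reaction is now a clean 7.5 N along -x, which looks like the stop. I'll press a bit more, then back off and check the paddle in the wrist view.

Call:
servo_tool --commands '[0.0068, 0, 0.005, 0, 0, 0, -1, 0, 0, 0, 0, 0, 0, -1, 0, 0, 0, 0, 0, 0, -1]'

```text
t: 22.22
tcp_pos: [0.4732, 0.2037, 0.0546]
tool_rot: [0.953, 0.049, 0.299, -0.015]
force: [-11.4, -0.7, -1.7]
finger_gap: -0.0
gripper_force: 5.2
```

Call:
servo_tool --commands '[-0.014, 0, -0.011, 0, 0, 0, -1, -0.014, 0, -0.011, 0, 0, 0, -1, -0.014, 0, -0.011, 0, 0, 0, -1, -0.014, 0, -0.011, 0, 0, 0, -1, 0.02, 0, -0.035, 0, 0, 0, -1, 0.02, 0, -0.035, 0, 0, 0, -1, 0.02, 0, -0.035, 0, 0, 0, -1, 0.02, 0, -0.035, 0, 0, 0, -1, 0, 0, 0, 0, 0, 0, -1]'

```text
t: 22.97
tcp_pos: [0.4389, 0.2008, 0.1434]
tool_rot: [0.949, 0.048, 0.312, -0.016]
force: [0.6, 0.8, 0.3]
finger_gap: 0.002
gripper_force: 0.0
```

```bash
python3 - <<'E'
from h import *
s=manip.sense();print(s["q"].round(3),Bx(s["tcp_pos"]).round(1),R.from_euler("z",-X[2]).apply(s["force"]),s["t"])
for n in ("wrist","scene"):
    w=look(n,"%s9.png"%n); print(n,"out",proj(w,W([[-118,70,70],[-118,106,70]])).round(1).tolist(),"in",proj(w,W([[-107,70,70],[-107,106,70]])).round(1).tolist(),proj(w,W([[-120,130,140],[-120,130,132]])).round(1).tolist())
    c=proj(w,W([-113,88,90]))[0]; x,y=np.clip(c.astype(int)-60,0,[440,300]); print(x,y)
    cv2.imwrite("pics/%s9c.png"%n,cv2.resize(w["img"][y:y+120,x:x+120,::-1],None,fx=4,fy=4,interpolation=cv2.INTER_CUBIC))
a=cv2.hconcat([cv2.imread("pics/wrist9c.png"),cv2.imread("pics/scene9c.png")]);cv2.imwrite("pics/m9.png",cv2.resize(a,(800,400)))
E
```

```text
[ 0.253  0.502  2.312  3.432  0.315 -1.724] [-146.1   92.3  143.4] [0.6358103  0.723576   0.28708364] 22.9667
wrist out [[305.2, 243.0], [259.7, 243.1]] in [[304.7, 229.5], [259.9, 229.6]] [[210.9, 221.5], [213.7, 225.1]]
222 170
scene out [[236.7, 281.6], [222.5, 287.2]] in [[234.4, 278.9], [220.3, 284.4]] [[210.9, 266.8], [211.2, 269.7]]
168 216
```

View pics/m9.png

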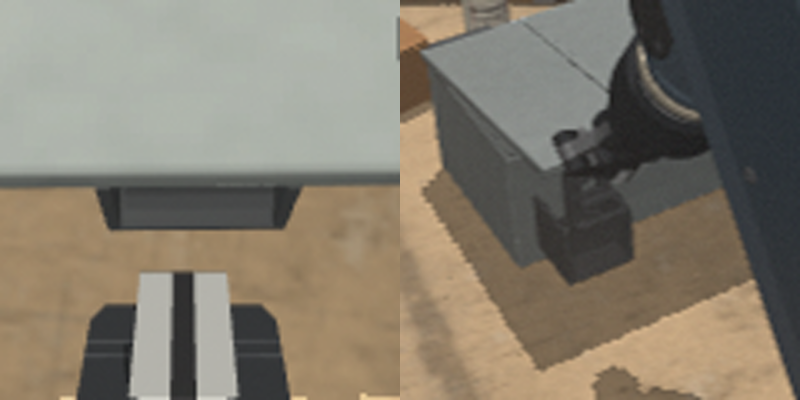

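In the wrist crop the panel at (120–275, 190–228) is where the pushed-in paddle should be, and nothing is left at the 'out' position (v≈243). So the catch is in. Next I roll the wrist back and return to the handle.

```bash
python3 - <<'E'
from fk import *; from h import *
s=manip.sense();q0=s["q"]
rt=lambda t:R.from_euler("z",X[2])*R.from_euler("y",-t,degrees=True)*down(0)
qa,c=ik(W([-175,92,200]),rt(45),q0);print(qa.round(2),c)
ra,_=jrows(q0,qa,3)
hc=arc(.147);print(hc)
for yaw in (np.pi/2,-np.pi/2):
    qb,c=ik(W([hc[0],28,260]),down(X[2]+yaw),[.2,.3,1.8,0,1,0]);
    N=30; r,P=jrows(qa,qb,N); print(qb.round(2),c,np.linalg.norm(r[:,:3],axis=1).max()*500,np.linalg.norm(r[:,3:],axis=1).max()*360,np.abs(qb-qa).max()/N)
    print([np.r_[Bx(p[0]),Bx(p[0]+p[1].apply([0,0,-.1]))[2]].round(0).tolist() for p in P[::3]])
    if yaw<0: 
        a=np.vstack([ra,r]).round(4)+0
        for k in (0,12,24): print(sum([[*x,-.2] for x in a[k:k+12].tolist()],[]))
    else: alt=np.vstack([ra,r])
np.save("alt.npy",alt)
E
```

```text
[ 0.29  0.39  2.42  3.44  0.47 -1.71] 9.400151306527118e-32
[-86.52767848   0.         175.06203389]
[ 0.06  0.36  1.65 -0.    1.14 -0.04] 1.0983638658151167e-32 35.97345046689914 5.937799950013101 0.11470754214793681
[[-175.0, 92.0, 200.0, 271.0], [-115.0, 138.0, 239.0, 298.0], [-77.0, 189.0, 277.0, 325.0], [-60.0, 238.0, 306.0, 347.0], [-61.0, 278.0, 322.0, 362.0], [-75.0, 299.0, 321.0, 366.0], [-92.0, 297.0, 306.0, 362.0], [-107.0, 268.0, 283.0, 352.0], [-112.0, 210.0, 260.0, 344.0], [-105.0, 128.0, 249.0, 344.0], [-87.0, 28.0, 260.0, 360.0]]
[ 0.19  0.37  1.66 -0.16  1.1  -2.85] 0.0020202305030903476 36.60685277186852 9.097333769157853 0.12006605172191462
[[-175.0, 92.0, 200.0, 271.0], [-120.0, 147.0, 237.0, 296.0], [-87.0, 206.0, 272.0, 321.0], [-79.0, 262.0, 297.0, 341.0], [-89.0, 306.0, 308.0, 352.0], [-110.0, 328.0, 303.0, 353.0], [-132.0, 324.0, 284.0, 345.0], [-146.0, 290.0, 258.0, 334.0], [-145.0, 229.0, 237.0, 327.0], [-125.0, 146.0, 233.0, 331.0], [-91.0, 51.0, 255.0, 354.0]]
[0.0096, -0.0007, -0.0423, -0.0001, 0.0082, -0.0002, -0.2, 0.0102, 0.0001, -0.0426, 0.0, 0.0082,
[... 1048 characters left out ...]
, 0.0095, -0.0216, -0.2, 0.0138, -0.0213, -0.0046, 0.0066, 0.0097, -0.0212, -0.2, 0.0148, -0.025, -0.0067, 0.0069, 0.0101, -0.0208, -0.2, 0.0166, -0.0286, -0.0087, 0.0072, 0.0105, -0.0203, -0.2]
[0.0191, -0.0321, -0.0106, 0.0074, 0.0109, -0.0197, -0.2, 0.0223, -0.0352, -0.0125, 0.0075, 0.0115, -0.0191, -0.2, 0.0262, -0.0379, -0.0141, 0.0076, 0.0121, -0.0185, -0.2, 0.0307, -0.04, -0.0156, 0.0076, 0.0127, -0.0178, -0.2, 0.0357, -0.0415, -0.0168, 0.0075, 0.0134, -0.0171, -0.2, 0.0411, -0.0423, -0.0178, 0.0072, 0.014, -0.0163, -0.2, 0.0467, -0.0423, -0.0186, 0.0069, 0.0147, -0.0156, -0.2, 0.0525, -0.0416, -0.019, 0.0065, 0.0154, -0.0148, -0.2, 0.0582, -0.04, -0.0192, 0.006, 0.0161, -0.014, -0.2]
```

```bash
python3 - <<'E'
import numpy as np
a=np.load("alt.npy").round(4)+0
for k in (0,12,24): print(sum([[*x,-.2] for x in a[k:k+12].tolist()],[]))
E
```

```text
[0.0096, -0.0007, -0.0423, -0.0001, 0.0082, -0.0002, -0.2, 0.0102, 0.0001, -0.0426, 0.0, 0.0082, -0.0001, -0.2, 0.0109, 0.0009, -0.0428, 0.0001, 0.0082, 0.0, -0.2, 0.049, -0.0291, 0.0132, 0.0075, 0.0087, -0.0061, -0.2, 0.0471, -0.0287, 0.0137, 0.0079, 0.0083, -0.0061, -0.2, 0.0449, -0.0281, 0.014, 0.0082, 0.0078, -0.0062, -0.2, 0.0423, -0.0275, 0.0142, 0.0085, 0.0073, -0.0063, -0.2, 0.0395, -0.0268, 0.0142, 0.0088, 0.0067, -0.0064, -0.2, 0.0363, -0.026, 0.014, 0.0091, 0.006, -0.0065, -0.2, 0.0329, -0.0251, 0.0136, 0.0093, 0.0052, -0.0066, -0.2, 0.0292, -0.0241, 0.013, 0.0095, 0.0044, -0.0067, -0.2, 0.0254, -0.023, 0.0121, 0.0097, 0.0035, -0.0068, -0.2]
[0.0213, -0.0218, 0.011, 0.0098, 0.0025, -0.0068, -0.2, 0.0171, -0.0205, 0.0098, 0.0099, 0.0015, -0.0068, -0.2, 0.0127, -0.0192, 0.0083, 0.0099, 0.0005, -0.0068, -0.2, 0.0081, -0.0177, 0.0066, 0.0098, -0.0006, -0.0067, -0.2, 0.0035, -0.0163, 0.0048, 0.0097, -0.0017, -0.0066, -0.2, -0.0012, -0.0147, 0.0028, 0.0095, -0.0029, -0.0065, -0.2, -0.0059, -0.0131, 0.0008, 0.0093, -0.004, -0.0063, -0.2, -0.0107, -0.0115, -0.0014, 0.0089, -0.0052, -0.006, -0.2, -0.0156, -0.0098, -0.0036, 0.0086, -0.0064, -0.0057, -0.2, -0.0204, -0.0081, -0.0058, 0.0081, -0.0075, -0.0053, -0.2, -0.0252, -0.0064, -0.008, 0.0076, -0.0086, -0.0049, -0.2, -0.0299, -0.0046, -0.0101, 0.007, -0.0097, -0.0044, -0.2]
[-0.0346, -0.0028, -0.0121, 0.0064, -0.0107, -0.0038, -0.2, -0.0393, -0.001, -0.014, 0.0057, -0.0116, -0.0033, -0.2, -0.0438, 0.0009, -0.0157, 0.005, -0.0125, -0.0026, -0.2, -0.0482, 0.0028, -0.0172, 0.0043, -0.0134, -0.0019, -0.2, -0.0525, 0.0047, -0.0185, 0.0035, -0.0141, -0.0012, -0.2, -0.0566, 0.0068, -0.0195, 0.0027, -0.0148, -0.0004, -0.2, -0.0605, 0.0088, -0.0202, 0.0019, -0.0154, 0.0003, -0.2, -0.0642, 0.011, -0.0206, 0.0011, -0.0159, 0.0011, -0.2, -0.0676, 0.0132, -0.0207, 0.0003, -0.0164, 0.0019, -0.2]
```

Call:
servo_tool --commands '[0.0096, -0.0007, -0.0423, -0.0001, 0.0082, -0.0002, -0.2, 0.0102, 0.0001, -0.0426, 0.0, 0.0082, -0.0001, -0.2, 0.0109, 0.0009, -0.0428, 0.0001, 0.0082, 0.0, -0.2, 0.049, -0.0291, 0.0132, 0.0075, 0.0087, -0.0061, -0.2, 0.0471, -0.0287, 0.0137, 0.0079, 0.0083, -0.0061, -0.2, 0.0449, -0.0281, 0.014, 0.0082, 0.0078, -0.0062, -0.2, 0.0423, -0.0275, 0.0142, 0.0085, 0.0073, -0.0063, -0.2, 0.0395, -0.0268, 0.0142, 0.0088, 0.0067, -0.0064, -0.2, 0.0363, -0.026, 0.014, 0.0091, 0.006, -0.0065, -0.2, 0.0329, -0.0251, 0.0136, 0.0093, 0.0052, -0.0066, -0.2, 0.0292, -0.0241, 0.013, 0.0095, 0.0044, -0.0067, -0.2, 0.0254, -0.023, 0.0121, 0.0097, 0.0035, -0.0068, -0.2]'

```text
t: 24.07
tcp_pos: [0.5096, 0.356, 0.3031]
tool_rot: [0.785, 0.304, 0.511, -0.175]
force: [0.5, 0.2, -0.3]
finger_gap: 0.403
gripper_force: 0.0
```

Call:
servo_tool --commands '[0.0213, -0.0218, 0.011, 0.0098, 0.0025, -0.0068, -0.2, 0.0171, -0.0205, 0.0098, 0.0099, 0.0015, -0.0068, -0.2, 0.0127, -0.0192, 0.0083, 0.0099, 0.0005, -0.0068, -0.2, 0.0081, -0.0177, 0.0066, 0.0098, -0.0006, -0.0067, -0.2, 0.0035, -0.0163, 0.0048, 0.0097, -0.0017, -0.0066, -0.2, -0.0012, -0.0147, 0.0028, 0.0095, -0.0029, -0.0065, -0.2, -0.0059, -0.0131, 0.0008, 0.0093, -0.004, -0.0063, -0.2, -0.0107, -0.0115, -0.0014, 0.0089, -0.0052, -0.006, -0.2, -0.0156, -0.0098, -0.0036, 0.0086, -0.0064, -0.0057, -0.2, -0.0204, -0.0081, -0.0058, 0.0081, -0.0075, -0.0053, -0.2, -0.0252, -0.0064, -0.008, 0.0076, -0.0086, -0.0049, -0.2, -0.0299, -0.0046, -0.0101, 0.007, -0.0097, -0.0044, -0.2]'

```text
t: 25.07
tcp_pos: [0.4587, 0.3786, 0.2787]
tool_rot: [0.651, 0.653, 0.312, -0.232]
force: [0.1, 0.7, 1.4]
finger_gap: 0.399
gripper_force: 0.0
```

Call:
servo_tool --commands '[-0.0346, -0.0028, -0.0121, 0.0064, -0.0107, -0.0038, -0.2, -0.0393, -0.001, -0.014, 0.0057, -0.0116, -0.0033, -0.2, -0.0438, 0.0009, -0.0157, 0.005, -0.0125, -0.0026, -0.2, -0.0482, 0.0028, -0.0172, 0.0043, -0.0134, -0.0019, -0.2, -0.0525, 0.0047, -0.0185, 0.0035, -0.0141, -0.0012, -0.2, -0.0566, 0.0068, -0.0195, 0.0027, -0.0148, -0.0004, -0.2, -0.0605, 0.0088, -0.0202, 0.0019, -0.0154, 0.0003, -0.2, -0.0642, 0.011, -0.0206, 0.0011, -0.0159, 0.0011, -0.2, -0.0676, 0.0132, -0.0207, 0.0003, -0.0164, 0.0019, -0.2, 0, 0, 0, 0, 0, 0, -0.2, 0, 0, 0, 0, 0, 0, -0.2]'

```text
t: 25.98
tcp_pos: [0.5039, 0.1426, 0.2571]
tool_rot: [0.671, 0.742, -0.002, -0.002]
force: [-0.9, -0.0, -0.1]
finger_gap: 0.399
gripper_force: 0.0
```

```bash
python3 - <<'E'
from fk import *; from h import *
s=manip.sense();q0=s["q"];print(q0.round(3),Bx(s["tcp_pos"]).round(1),s["tool_rot"].round(3),down(X[2]+np.pi/2).as_quat().round(3),s["t"])
w=look("wrist","w10.png")
m=manip.silhouettes(w,"gauge_handle")
# dark pixels near the predicted bar
for a in (.12,.147,.17): print(a,proj(w,W(arc(a)+[0,45,0])).round(1),proj(w,W(arc(a)-[0,45,0])).round(1))
g_=cv2.cvtColor(w["img"],cv2.COLOR_RGB2GRAY)
for v in (215,235,255): print(v,np.where(g_[v,230:330]<45)[0]+230)
hc=arc(.147); t=W([hc[0],28,hc[2]-17])
n,r=rows(t,down(X[2]+np.pi/2),-.2,n=3);print(r)
E
```

```text
[ 0.062  0.362  1.65   0.     1.137 -0.039] [-87.3  27.8 257.1] [ 0.671  0.742 -0.002 -0.002] [0.67  0.742 0.    0.   ] 25.9833
0.12 [[276.  192.6]] [[276.1 291.4]]
0.147 [[278.3 194.2]] [[278.2 294.6]]
0.17 [[280.5 195.7]] [[280.2 297.4]]
215 [271 272 273 274 275 276 283 284 285]
235 [272 273 274 275 276 282 283 284 285]
255 [240 241 242 243 272 273 274 275 276 282 283 284 285 311 312 313 314]
[-0.0003, 0.0016, 0.0659, -0.0004, -0.0, -0.0, -0.2, -0.0003, 0.0015, 0.0659, -0.0004, -0.0, -0.0, -0.2, -0.0003, 0.0013, 0.0659, -0.0004, -0.0, -0.0, -0.2]
```

The dark bar is centred at u≈278.5, so the lid is at about 0.147 rad. I'll grip it and start opening.

Call:
servo_tool --commands '[0, 0.0015, 0.0659, 0, 0, 0, -0.2, 0, 0.0015, 0.0659, 0, 0, 0, -0.2, 0, 0.0013, 0.0659, 0, 0, 0, -0.2, 0, 0, 0, 0, 0, 0, -0.2, 0, 0, 0, 0, 0, 0, -1, 0, 0, 0, 0, 0, 0, -1, 0, 0, 0, 0, 0, 0, -1, 0, 0, 0, 0, 0, 0, -1, 0, 0, 0, 0, 0, 0, -1]' --force 30

```text
t: 26.83
tcp_pos: [0.5054, 0.1431, 0.1607]
tool_rot: [0.67, 0.742, -0.001, -0.001]
force: [-4.1, 1.3, 1.1]
finger_gap: 0.124
gripper_force: 29.4
```

```bash
python3 - <<'E'
from fk import *; from h import *
s=manip.sense();print(Bx(s["tcp_pos"]).round(1),s["force"],s["finger_gap"],arc(.147),s["tool_rot"])
for a,b,n in ((.147,.30,4),(.30,1.5,20)):
    print(arcrows(a,b,n,3))
for a in (.5,1,1.5):
    q,c=ik(W(arc(a)+[0,28,-17]),down(X[2]+np.pi/2),s["q"]);print(a,q.round(2),c)
E
```

```text
[-85.8  28.2 160.7] [-4.08796495  1.2500319   1.10949162] 0.12430369307244789 [-86.52767848   0.         175.06203389] [ 0.67011047  0.74225983 -0.00122723 -0.00088956]
[[-0.0, 0.0059, -0.0136], [-0.0, 0.0064, -0.0134], [-0.0, 0.0069, -0.0131], [-0.0, 0.0074, -0.0128]]
[[-0.0, 0.0126, -0.0196], [-0.0, 0.0137, -0.0188], [-0.0, 0.0148, -0.0179], [-0.0, 0.0159, -0.017], [-0.0, 0.0169, -0.016], [-0.0, 0.0178, -0.015], [-0.0, 0.0187, -0.0139], [-0.0, 0.0195, -0.0127], [-0.0, 0.0202, -0.0115], [-0.0, 0.0208, -0.0103], [-0.0, 0.0214, -0.009], [-0.0, 0.0219, -0.0077], [-0.0, 0.0224, -0.0064], [-0.0, 0.0227, -0.005], [-0.0, 0.023, -0.0037], [-0.0, 0.0231, -0.0023], [-0.0, 0.0232, -0.0009], [-0.0, 0.0232, 0.0005], [-0.0, 0.0232, 0.0019], [-0.0, 0.023, 0.0033]]
0.5 [ 0.07  0.46  1.62 -0.    1.07 -0.04] 1.329710783706665e-31
1 [ 0.07  0.51  1.36  0.    1.28 -0.03] 2.7755057911050547e-33
1.5 [ 0.07  0.64  1.07 -0.    1.42 -0.03] 3.6746743338908457e-32
```

Call:
servo_tool --commands '[0, 0.006, -0.015, 0, 0, 0, -1, 0, 0.0064, -0.015, 0, 0, 0, -1, 0, 0.0069, -0.0145, 0, 0, 0, -1, 0, 0.0074, -0.014, 0, 0, 0, -1, 0, 0, 0, 0, 0, 0, -1]'

```text
t: 27.25
tcp_pos: [0.5206, 0.1447, 0.1911]
tool_rot: [0.67, 0.742, -0.0, -0.0]
force: [-5.4, 1.5, 3.7]
finger_gap: 0.127
gripper_force: 29.7
```

```bash
python3 - <<'E'
from h import *
s=manip.sense();print(Bx(s["tcp_pos"]).round(1),arc(.3,3),s["force"],s["finger_gap"])
c=look("scene")
for a in (.15,.25,.3,.35):
    cc,n=np.cos(a),np.sin(a); print(a,proj(c,W([93-216*cc+4*n,130,104+216*n+4*cc])).round(1))
print([ (d["box"],d["conf"]) for d in manip.look_for(c,"lid")],[ (d["box"],d["conf"]) for d in manip.look_for(c,"safety_box")])
E
```

```text
[-70.5  28.2 191.1] [-72.71381024   0.         204.45861384] [-5.41313472  1.47329152  3.65514852] 0.12692935587171383
0.15 [[210.9 266.8]]
0.25 [[209.3 257.8]]
0.3 [[208.3 253.2]]
0.35 [[207.2 248.5]]
[([177.8, 210.8, 81.0, 56.2], 0.67)] []
```

```bash
python3 - <<'E'
from h import *
for n in ("scene","top","wrist"):
    c=look(n,"k_%s.png"%n)
    for q in ("lid","gauge_handle","carton_1"):
        for d in manip.silhouettes(c,q)[:2]:
            m=d["pixels"]; ys,xs=np.nonzero(m); i=ys.argmax(); print(n,q,np.round(d["box"]),round(d["conf"],2),"low",xs[i],ys[i],"left",xs.min(),ys[xs.argmin()])
    P=[]
    for a in (.15,.3):
        cc,k=np.cos(a),np.sin(a)
        P+=[W([93-216*cc+4*k,y,104+216*k+4*cc]) for y in (130,-130)]
    print(n,".15/.3 corners",proj(c,P).round(0).tolist())
E
```

```text
scene lid [178. 209.  81.  58.] 0.98 low 221 267 left 175 231
scene carton_1 [391. 205.  24.  27.] 0.7 low 398 230 left 392 217
scene carton_1 [127. 296.  27.  38.] 0.65 low 135 333 left 126 304
scene .15/.3 corners [[211.0, 267.0], [310.0, 230.0], [208.0, 253.0], [309.0, 217.0]]
top lid [183. 176.  98.  73.] 0.9 low 191 251 left 182 186
top gauge_handle [238. 226.  11.   5.] 0.43 low 237 232 left 236 230
top carton_1 [387. 219.  17.  17.] 0.67 low 389 233 left 386 223
top carton_1 [128. 234.  19.  15.] 0.64 low 136 250 left 128 238
top .15/.3 corners [[186.0, 256.0], [281.0, 247.0], [184.0, 252.0], [281.0, 243.0]]
wrist lid [194.  54. 320. 314.] 0.67 low 271 364 left 190 56
wrist gauge_handle [264. 245.  27. 121.] 0.56 low 271 365 left 263 253
wrist .15/.3 corners [[193.0, 70.0], [219.0, 402.0], [192.0, 62.0], [222.0, 440.0]]
```

The lid's upper edge in the wrist view is at v≈56, against 62 predicted for 0.3 rad and 70 for 0.15, so the lid is rising freely and the catch is released. The left carton has also shifted and will be re-measured. Opening wide.

Call:
servo_tool --commands '[0, 0.0126, -0.0196, 0, 0, 0, -1, 0, 0.0137, -0.0188, 0, 0, 0, -1, 0, 0.0148, -0.0179, 0, 0, 0, -1, 0, 0.0159, -0.017, 0, 0, 0, -1, 0, 0.0169, -0.016, 0, 0, 0, -1, 0, 0.0178, -0.015, 0, 0, 0, -1, 0, 0.0187, -0.0139, 0, 0, 0, -1, 0, 0.0195, -0.0127, 0, 0, 0, -1, 0, 0.0202, -0.0115, 0, 0, 0, -1, 0, 0.0208, -0.0103, 0, 0, 0, -1]'

```text
t: 28.83
tcp_pos: [0.6043, 0.1538, 0.2678]
tool_rot: [0.67, 0.742, -0.001, -0.001]
force: [-5.5, 2.7, 4.1]
finger_gap: 0.127
gripper_force: 29.2
```

Call:
servo_tool --commands '[0, 0.0214, -0.009, 0, 0, 0, -1, 0, 0.0219, -0.0077, 0, 0, 0, -1, 0, 0.0224, -0.0064, 0, 0, 0, -1, 0, 0.0227, -0.005, 0, 0, 0, -1, 0, 0.023, -0.0037, 0, 0, 0, -1, 0, 0.0231, -0.0023, 0, 0, 0, -1, 0, 0.0232, -0.0009, 0, 0, 0, -1, 0, 0.0232, 0.0005, 0, 0, 0, -1, 0, 0.0232, 0.0019, 0, 0, 0, -1, 0, 0.023, 0.0033, 0, 0, 0, -1, 0, 0, 0, 0, 0, 0, -1, 0, 0, 0, 0, 0, 0, -1]'

```text
t: 29.83
tcp_pos: [0.7196, 0.1658, 0.2809]
tool_rot: [0.67, 0.742, 0.002, 0.001]
force: [0.6, 4.0, -1.5]
finger_gap: 0.121
gripper_force: 29.6
```

```bash
python3 - <<'E'
from h import *
s=manip.sense();print(Bx(s["tcp_pos"]).round(1),arc(1.5,3),s["force"],s["finger_gap"],s["tool_rot"])
for n in ("top","scene"):
    c=look(n,"l_%s.png"%n)
    for d in manip.silhouettes(c,"lid")[:1]: print(n,np.round(d["box"]),round(d["conf"],2))
    for a in (1.3,1.5):
        cc,k=np.cos(a),np.sin(a); print(a,proj(c,[W([93-216*cc+4*k,y,104+216*k+4*cc]) for y in (130,-130)]).round(0).tolist())
E
```

```text
[129.6  28.9 280.9] [126.58367046   0.         294.85370596] [ 0.60020145  4.00044409 -1.52123081] 0.12094701468478813 [6.69944120e-01 7.42409683e-01 1.50105357e-03 6.96962698e-04]
top [226. 143.  46.  36.] 0.68
1.3 [[170.0, 186.0], [276.0, 177.0]]
1.5 [[169.0, 169.0], [274.0, 159.0]]
scene [164. 142.  76.  92.] 0.68
1.3 [[173.0, 165.0], [275.0, 139.0]]
1.5 [[166.0, 155.0], [266.0, 130.0]]
```

The lid is at about 1.5 rad. I'll release, clear the view and locate the cartons.

Call:
servo_tool --commands '[0, 0, 0, 0, 0, 0, -0.2, 0, 0, 0, 0, 0, 0, -0.2, 0, 0, 0, 0, 0, 0, -0.2, 0, 0, 0, 0, 0, 0, -0.2, 0, 0, -0.06, 0, 0, 0, -0.2, 0, 0, -0.06, 0, 0, 0, -0.2, 0, 0, -0.06, 0, 0, 0, -0.2, 0, -0.06, -0.03, 0, 0, 0, 0.6, 0, -0.08, 0, 0, 0, 0, 0.6, 0, -0.08, 0, 0, 0, 0, 0.6, 0, -0.08, 0, 0, 0, 0, 0.6, 0, -0.08, 0, 0, 0, 0, 0.6]'

```text
t: 31.03
tcp_pos: [0.527, 0.1445, 0.3849]
tool_rot: [0.67, 0.742, -0.001, -0.0]
force: [0.5, -0.1, 0.0]
finger_gap: 0.798
gripper_force: 0.0
```

```bash
python3 - <<'E'
from h import *
s=manip.sense();print(s["tcp_pos"],s["force"],s["finger_gap"],s["t"])
for n in ("top","scene"):
    c=look(n,"c_%s.png"%n)
    for q in ("carton_1","lid","white_box","rule_tape"):
      for d in manip.silhouettes(c,q)[:4]:
        m=d["pixels"]; ys,xs=np.nonzero(m); 
        print(n,q,np.round(d["box"]),round(d["conf"],2),"cen",xs.mean().round(1),ys.mean().round(1),unproj(c,(xs.mean(),ys.mean()),.05).round(3))
E
```

```text
[0.52700307 0.14454029 0.38488951] [ 0.47111095 -0.0939164   0.0402279 ] 0.7979053146309626 31.0333
top carton_1 [388. 220.  15.  17.] 0.7 cen 396.1 226.0 [ 0.56  -0.359  0.05 ]
top carton_1 [128. 235.  20.  15.] 0.63 cen 137.4 243.5 [0.501 0.398 0.05 ]
top lid [170. 146. 102.  30.] 0.84 cen 228.5 166.1 [0.735 0.139 0.05 ]
top lid [199. 234.  15.  20.] 0.33 cen 202.7 245.5 [0.497 0.208 0.05 ]
top white_box [330. 166.  25.  19.] 0.7 cen 342.4 175.1 [ 0.712 -0.202  0.05 ]
top rule_tape [375. 160.  23.  12.] 0.53 cen 384.0 167.5 [ 0.736 -0.327  0.05 ]
scene carton_1 [390. 204.  21.  30.] 0.92 cen 401.6 217.2 [ 0.543 -0.343  0.05 ]
scene carton_1 [123. 299.  29.  33.] 0.69 cen 138.7 315.4 [0.481 0.404 0.05 ]
scene lid [125. 296.  26.  37.] 0.47 cen 139.1 315.2 [0.481 0.403 0.05 ]
scene lid [217. 155.   8.   4.] 0.25 cen 221.7 155.4 [ 1.123 -0.03   0.05 ]
scene rule_tape [166. 131. 116. 171.] 0.69 cen 220.9 213.5 [0.781 0.103 0.05 ]
```

Call:
servo_tool --commands '[0.0637, 0, 0.04, 0, 0, 0, 0.6, 0.0637, 0, 0.04, 0, 0, 0, 0.6, 0.0637, 0, 0.04, 0, 0, 0, 0.6, 0.0637, 0, 0.04, 0, 0, 0, 0.6, 0.0637, 0, 0.04, 0, 0, 0, 0.6, 0.0637, 0, 0.04, 0, 0, 0, 0.6, 0.0637, 0, 0.04, 0, 0, 0, 0.6, 0.0637, 0, 0.04, 0, 0, 0, 0.6, 0, 0, 0, 0, 0, 0, 0.6, 0, 0, 0, 0, 0, 0, 0.6]'

```text
t: 32.37
tcp_pos: [0.5019, 0.4, 0.2221]
tool_rot: [0.669, 0.743, -0.003, -0.001]
force: [0.4, -0.5, 0.3]
finger_gap: 0.797
gripper_force: 0.0
```

```bash
cat >> h.py <<'E'
C=np.array([(x,y,z) for x in (-.018,.018) for y in (-.022,.022) for z in (0,.06)])
def cmask(s,p):
    P=R.from_euler("z",p[2]).apply(C)+[p[0],p[1],0]; m=np.zeros((420,560),np.uint8)
    cv2.fillConvexPoly(m,cv2.convexHull(np.round(proj(s,P)*8).astype(np.int32)),1,shift=3); return m>0
def fit(s,near):
    best=None
    for d in manip.silhouettes(s,"carton_1"):
        m=d["pixels"]; ys,xs=np.nonzero(m); g0=unproj(s,(xs.mean(),ys.mean()),.045)
        if np.hypot(*(g0[:2]-near))>.08: continue
        from scipy.optimize import minimize
        def f(p):
            k=cmask(s,p); return 1-(k&m).sum()/max(1,(k|m).sum())
        for y in np.arange(0,np.pi,np.pi/8):
            o=minimize(f,[g0[0],g0[1],y],method="Nelder-Mead",options={"initial_simplex":[[g0[0],g0[1],y],[g0[0]+.006,g0[1],y],[g0[0],g0[1]+.006,y],[g0[0],g0[1],y+.2]]})
            if best is None or o.fun<best[0]: best=(o.fun,o.x,d["conf"],np.round(d["box"]))
    return best
E
python3 - <<'E'
from h import *
s=manip.sense();print(s["tcp_pos"])
w=look("wrist","g1.png"); print(fit(w,np.array([.5,.398])))
E
```

```text
[0.5018846  0.39995221 0.22213886]
(np.float64(0.0641741071428571), array([0.501412  , 0.40267339, 0.01014257]), 0.66, array([263., 158.,  33.,  51.]))
```

Call:
servo_tool --commands '[0.0055, -0.001, 0, 0, 0, 0.0147, 0.4, 0, 0, 0.065, 0, 0, 0, 0.4, 0, 0, 0.065, 0, 0, 0, 0.4, 0, 0, 0.065, 0, 0, 0, 0.4, 0, 0, 0.065, 0, 0, 0, 0.4, 0, 0, 0.065, 0, 0, 0, 0.4, 0, 0, 0.065, 0, 0, 0, 0.4, 0, 0, 0, 0, 0, 0, 0.4, 0, 0, 0, 0, 0, 0, -1, 0, 0, 0, 0, 0, 0, -1, 0, 0, 0, 0, 0, 0, -1, 0, 0, 0, 0, 0, 0, -1]' --force 40

```text
t: 33.47
tcp_pos: [0.5033, 0.4019, 0.0326]
tool_rot: [0.704, 0.71, 0.001, 0.0]
force: [0.2, 0.5, -1.2]
finger_gap: 0.414
gripper_force: 42.2
```

Call:
servo_tool --commands '[0, 0, 0, 0, 0, 0, -1, 0, 0, -0.05, 0, 0, 0, -1, 0, 0, -0.06, 0, 0, 0, -1, 0, 0, -0.08, 0, 0, 0, -1, 0, 0, -0.08, 0, 0, 0, -1, 0, 0, -0.08, 0, 0, 0, -1, 0, 0, -0.08, 0, 0, 0, -1, 0, 0, 0, 0, 0, 0, -1]'

```text
t: 34.13
tcp_pos: [0.5064, 0.4042, 0.2558]
tool_rot: [0.703, 0.711, 0.008, 0.002]
force: [1.3, 0.7, 0.2]
finger_gap: 0.413
gripper_force: 42.4
```

```bash
python3 - <<'E'
from h import *
s=manip.sense();print(s["tcp_pos"],s["force"],s["finger_gap"],s["gripper_force"],s["t"])
# target above the slot, closing along box x
p=W([5,0,0]); r=down(X[2]+np.pi/2)
n,k=rows([p[0],p[1],s["tcp_pos"][2]],r,-1); print(n,k[:7],k[-7:])
E
```

```text
[0.50642224 0.40421569 0.25576172] [1.31884967 0.65053004 0.19200837] 0.41303082575901745 42.351601123809814 34.1333
8 [-0.0702, 0.0223, -0.0003, 0.0003, -0.0002, -0.0018, -1.0] [-0.0718, 0.0166, -0.0, 0.0003, -0.0002, -0.0018, -1.0]
```

```bash
python3 - <<'E'
from fk import *; from h import *
s=manip.sense()
r=down(X[2]+np.pi/2); a=W([-85,-30,250]); b=W([5,-30,250])
n,k=rows(a,r,-1); print(n,[k[i*7:i*7+6] for i in range(n)])
print(rows(b,r,-1,a,r)[0],rows(b,r,-1,a,r)[1][:7])
print(ik(W([5,-30,70]),r,s["q"]),ik(a,r,s["q"]))
E
```

```text
8 [[-0.0797, 0.0006, 0.0008, 0.0003, -0.0002, -0.0018], [-0.0797, -0.0003, 0.0008, 0.0003, -0.0002, -0.0018], [-0.0797, -0.0012, 0.0009, 0.0003, -0.0002, -0.0018], [-0.0797, -0.0021, 0.001, 0.0003, -0.0002, -0.0018], [-0.0797, -0.0031, 0.0011, 0.0003, -0.0002, -0.0018], [-0.0796, -0.004, 0.0012, 0.0003, -0.0002, -0.0018], [-0.0796, -0.0049, 0.0013, 0.0003, -0.0002, -0.0018], [-0.0795, -0.0058, 0.0013, 0.0003, -0.0002, -0.0018]]
3 [0.0, 0.06, 0.0, 0.0, 0.0, 0.0, -1.0]
(array([-2.75481173e-02,  7.20656799e-01,  1.59452917e+00, -1.27597443e-14,
        8.26406688e-01, -1.29548117e-01]), np.float64(9.27410477291415e-30)) (array([-5.04186700e-02,  3.61652195e-01,  1.67358278e+00,  3.06501584e-18,
        1.10635768e+00, -1.52418670e-01]), np.float64(5.499131844333179e-32))
```

Call:
servo_tool --commands '[-0.0797, 0.0006, 0.001, 0, 0, -0.0018, -1, -0.0797, -0.0003, 0.001, 0, 0, -0.0018, -1, -0.0797, -0.0012, 0.001, 0, 0, -0.0018, -1, -0.0797, -0.0021, 0.001, 0, 0, -0.0018, -1, -0.0797, -0.0031, 0.001, 0, 0, -0.0018, -1, -0.0797, -0.004, 0.001, 0, 0, -0.0018, -1, -0.0797, -0.0049, 0.001, 0, 0, -0.0018, -1, -0.0797, -0.0058, 0.001, 0, 0, -0.0018, -1, 0, 0, 0, 0, 0, 0, -1, 0, 0.06, 0, 0, 0, 0, -1, 0, 0.06, 0, 0, 0, 0, -1, 0, 0.06, 0, 0, 0, 0, -1]'

```text
t: 35.13
tcp_pos: [0.5976, 0.0913, 0.2418]
tool_rot: [0.671, 0.741, -0.001, -0.0]
force: [0.8, 0.3, 0.6]
finger_gap: 0.41
gripper_force: 42.3
```

```bash
python3 - <<'E'
from h import *
s=manip.sense();print(Bx(s["tcp_pos"]),s["force"],s["finger_gap"],s["gripper_force"],s["tool_rot"])
E
```

```text
[  0.66333525 -32.7501168  241.7735245 ] [0.84980937 0.27729719 0.64611061] 0.4101673795697814 42.30045676231384 [ 6.71269579e-01  7.41213037e-01 -6.19582797e-04 -4.49333366e-05]
```

Call:
servo_tool --commands '[0, 0, 0.06, 0, 0, 0, -1, 0, 0, 0.06, 0, 0, 0, -1, 0, 0, 0.06, 0, 0, 0, -1, 0, 0, 0.06, 0, 0, 0, -1, 0, 0, 0.06, 0, 0, 0, -1, 0, 0, 0.04, 0, 0, 0, -1, 0, 0, 0.008, 0, 0, 0, -1, 0, 0, 0, 0, 0, 0, -1, 0, 0, 0, 0, 0, 0, -1]'

```text
t: 35.88
tcp_pos: [0.5966, 0.0917, 0.0671]
tool_rot: [0.671, 0.742, -0.001, -0.0]
force: [-0.0, 0.1, 0.1]
finger_gap: 0.415
gripper_force: 43.4
```

```bash
python3 - <<'E'
from h import *
s=manip.sense();print(Bx(s["tcp_pos"]),s["force"],s["finger_gap"],s["gripper_force"])
E
```

```text
[ -0.30378575 -32.26452417  67.11570963] [-0.03317222  0.06672419  0.1223334 ] 0.41460956292399614 43.44918251037598
```

Call:
servo_tool --commands '[0, 0, 0, 0, 0, 0, 0.2, 0, 0, 0, 0, 0, 0, 0.2, 0, 0, 0, 0, 0, 0, 0.2, 0, 0, 0, 0, 0, 0, 0.2, 0, 0, -0.05, 0, 0, 0, 0.2, 0, 0, -0.08, 0, 0, 0, 0.2, 0, 0, -0.08, 0, 0, 0, 0.4, 0, 0, -0.08, 0, 0, 0, 0.4, 0, 0, -0.06, 0, 0, 0, 0.4]'

```text
t: 36.63
tcp_pos: [0.5977, 0.0913, 0.2455]
tool_rot: [0.671, 0.742, 0.0, 0.001]
force: [0.6, -0.1, 0.7]
finger_gap: 0.701
gripper_force: 0.0
```

Call:
servo_tool --commands '[-0.0743, -0.0136, 0, 0, 0, 0, 0.4, -0.0743, -0.0136, 0, 0, 0, 0, 0.4, -0.0743, -0.0136, 0, 0, 0, 0, 0.4, -0.0743, -0.0136, 0, 0, 0, 0, 0.4, -0.0743, -0.0136, 0, 0, 0, 0, 0.4, -0.0743, -0.0136, 0, 0, 0, 0, 0.4, -0.0743, -0.0136, 0, 0, 0, 0, 0.4, -0.0743, -0.0136, 0, 0, 0, 0, 0.4, -0.0743, -0.0136, 0, 0, 0, 0, 0.4, -0.0743, -0.0136, 0, 0, 0, 0, 0.4, -0.0743, -0.0136, 0, 0, 0, 0, 0.4, -0.0743, -0.0136, 0, 0, 0, 0, 0.4]'

```text
t: 37.63
tcp_pos: [0.5595, -0.3622, 0.2425]
tool_rot: [0.671, 0.741, -0.001, -0.001]
force: [0.7, -0.7, -0.4]
finger_gap: 0.704
gripper_force: 0.0
```

Call:
servo_tool --commands '[0, 0, 0.02, 0, 0, 0, 0.4, 0, 0, 0, 0, 0, 0, 0.4, 0, 0, 0, 0, 0, 0, 0.4]'

```text
t: 37.88
tcp_pos: [0.5592, -0.3597, 0.2313]
tool_rot: [0.671, 0.741, -0.001, -0.002]
force: [0.8, -0.2, 0.6]
finger_gap: 0.7
gripper_force: 0.0
```

```bash
python3 - <<'E'
from h import *
s=manip.sense();print(s["tcp_pos"],s["tool_rot"],s["finger_gap"],s["t"])
w=look("wrist","g2.png"); b=fit(w,np.array([.561,-.36])); print(b)
t=look("top","g2t.png")
for d in manip.silhouettes(t,"carton_1"): 
    ys,xs=np.nonzero(d["pixels"]); print(d["box"],d["conf"],Bx(unproj(t,(xs.mean(),ys.mean()),.09)))
if b:
    for k in (np.pi/2,-np.pi/2):
        r=down(b[1][2]+k); print(b[1][2]+k,np.degrees((R.from_quat(s["tool_rot"]).inv()*r).as_rotvec()), r.inv().apply([b[1][0]-s["tcp_pos"][0],b[1][1]-s["tcp_pos"][1],.03-s["tcp_pos"][2]])/.5)
E
```

```text
[ 0.55924154 -0.35971971  0.23133466] [ 0.67116813  0.74130181 -0.00087988 -0.00204787] 0.6997129867415531 37.8833
(np.float64(0.04272997032640946), array([ 0.5629236 , -0.36094466,  0.1200031 ]), 0.78, array([263., 158.,  35.,  55.]))
[234.4, 201.5, 16.4, 18.3] 0.71 [ -3.40593107 -31.79146236  90.        ]
[388.6, 220.1, 4.8, 10.1] 0.44 [ -75.56864607 -446.76665218   90.        ]
1.6907994248178615 [-0.23113282 -0.10869799 -1.19049827] [-0.00331387  0.00701786  0.40266932]
-1.4507932287719316 [-1.69619090e-01  3.60674011e-01  1.78809059e+02] [ 0.00331387 -0.00701786  0.40266932]
```

The first carton is in the box at (-3,-32) mm. Picking the second.

Call:
servo_tool --commands '[-0.0033, 0.007, 0, 0, 0, -0.0033, 0.4, 0, 0, 0.067, 0, 0, 0, 0.4, 0, 0, 0.067, 0, 0, 0, 0.4, 0, 0, 0.067, 0, 0, 0, 0.4, 0, 0, 0.067, 0, 0, 0, 0.4, 0, 0, 0.067, 0, 0, 0, 0.4, 0, 0, 0.067, 0, 0, 0, 0.4, 0, 0, 0, 0, 0, 0, 0.4, 0, 0, 0, 0, 0, 0, -1, 0, 0, 0, 0, 0, 0, -1, 0, 0, 0, 0, 0, 0, -1, 0, 0, 0, 0, 0, 0, -1]' --force 40

```text
t: 39.08
tcp_pos: [0.5648, -0.3631, 0.0342]
tool_rot: [0.663, 0.749, -0.001, 0.002]
force: [-0.1, 0.3, -1.3]
finger_gap: 0.411
gripper_force: 42.7
```

Call:
servo_tool --commands '[0, 0, 0, 0, 0, 0, -1, 0, 0, -0.05, 0, 0, 0, -1, 0, 0, -0.06, 0, 0, 0, -1, 0, 0, -0.08, 0, 0, 0, -1, 0, 0, -0.08, 0, 0, 0, -1, 0, 0, -0.08, 0, 0, 0, -1, 0, 0, -0.08, 0, 0, 0, -1, 0, 0, 0, 0, 0, 0, -1]'

```text
t: 39.75
tcp_pos: [0.5679, -0.3652, 0.2581]
tool_rot: [0.663, 0.749, -0.001, 0.01]
force: [0.8, -0.7, 0.6]
finger_gap: 0.415
gripper_force: 42.8
```

```bash
python3 - <<'E'
from h import *
s=manip.sense();print(s["tcp_pos"],s["finger_gap"],s["gripper_force"],s["t"])
r=down(X[2]+np.pi/2); b=W([3,-86,250])
n,k=rows(b,r,-1); print(n,k[:7],k[-7:])
E
```

```text
[ 0.56791317 -0.3651643   0.25809534] 0.4151376650325577 42.830060720443726 39.75
11 [0.0721, 0.0156, 0.0005, 0.0002, 0.0002, 0.0003, -1.0] [0.0723, 0.0144, 0.0014, 0.0002, 0.0002, 0.0003, -1.0]
```

Call:
servo_tool --commands '[0.0722, 0.015, 0.001, 0, 0, 0.0003, -1, 0.0722, 0.015, 0.001, 0, 0, 0.0003, -1, 0.0722, 0.015, 0.001, 0, 0, 0.0003, -1, 0.0722, 0.015, 0.001, 0, 0, 0.0003, -1, 0.0722, 0.015, 0.001, 0, 0, 0.0003, -1, 0.0722, 0.015, 0.001, 0, 0, 0.0003, -1, 0.0722, 0.015, 0.001, 0, 0, 0.0003, -1, 0.0722, 0.015, 0.001, 0, 0, 0.0003, -1, 0.0722, 0.015, 0.001, 0, 0, 0.0003, -1, 0.0722, 0.015, 0.001, 0, 0, 0.0003, -1, 0.0722, 0.015, 0.001, 0, 0, 0.0003, -1, 0, 0, 0, 0, 0, 0, -1]'

```text
t: 40.75
tcp_pos: [0.6012, 0.0489, 0.2411]
tool_rot: [0.669, 0.744, 0.001, -0.001]
force: [-0.0, -0.4, -0.5]
finger_gap: 0.414
gripper_force: 42.8
```

Call:
servo_tool --commands '[0, 0, 0, 0, 0, 0, -1, 0, 0, 0, 0, 0, 0, -1]'

```text
t: 40.92
tcp_pos: [0.6016, 0.0419, 0.2409]
tool_rot: [0.671, 0.742, -0.001, 0.0]
force: [-0.2, 0.2, -0.8]
finger_gap: 0.414
gripper_force: 42.8
```

```bash
python3 - <<'E'
from h import *
s=manip.sense();print(Bx(s["tcp_pos"]),s["finger_gap"],s["gripper_force"],s["tool_rot"],s["t"])
E
```

```text
[ -0.41315394 -82.24353353 240.85547226] 0.41392764239984764 42.7591198682785 [ 6.70521170e-01  7.41889510e-01 -1.14267359e-03  1.00257463e-04] 40.9167
```

Call:
servo_tool --commands '[-0.006, 0.003, 0.06, 0, 0, 0, -1, 0, 0, 0.06, 0, 0, 0, -1, 0, 0, 0.06, 0, 0, 0, -1, 0, 0, 0.06, 0, 0, 0, -1, 0, 0, 0.06, 0, 0, 0, -1, 0, 0, 0.036, 0, 0, 0, -1, 0, 0, 0.008, 0, 0, 0, -1, 0, 0, 0, 0, 0, 0, -1, 0, 0, 0, 0, 0, 0, -1]'

```text
t: 41.67
tcp_pos: [0.6035, 0.0373, 0.0686]
tool_rot: [0.672, 0.741, -0.001, -0.0]
force: [0.6, 0.2, -1.2]
finger_gap: 0.412
gripper_force: 41.3
```

Call:
servo_tool --commands '[0, 0, 0, 0, 0, 0, 0.2, 0, 0, 0, 0, 0, 0, 0.2, 0, 0, 0, 0, 0, 0, 0.2, 0, 0, 0, 0, 0, 0, 0.2, 0, 0, -0.05, 0, 0, 0, 0.2, 0, 0, -0.08, 0, 0, 0, 0.2, 0, 0, -0.08, 0, 0, 0, -0.2, 0, 0, -0.08, 0, 0, 0, -0.2, 0, 0, -0.08, 0, 0, 0, -0.2, 0, 0, -0.08, 0, 0, 0, -0.2, 0, -0.08, -0.08, 0, 0, 0, -0.2, 0, -0.08, 0, 0, 0, 0, -0.2]'

```text
t: 42.67
tcp_pos: [0.5403, 0.0317, 0.3303]
tool_rot: [0.671, 0.742, 0.004, 0.007]
force: [1.3, -1.0, 0.7]
finger_gap: 0.399
gripper_force: 0.0
```

Call:
servo_tool --commands '[0, -0.08, 0, 0, 0, 0, -0.2, 0, -0.08, 0, 0, 0, 0, -0.2, 0, 0, 0, 0, 0, 0, -0.2, 0, 0, 0, 0, 0, 0, -0.2]'

```text
t: 43.0
tcp_pos: [0.4521, 0.0249, 0.3233]
tool_rot: [0.671, 0.741, -0.001, -0.001]
force: [-0.6, 0.0, -0.4]
finger_gap: 0.4
gripper_force: 0.0
```

```bash
python3 - <<'E'
from h import *
s=manip.sense();print(Bx(s["tcp_pos"]),s["q"].round(2),s["t"])
t=look("top","p.png"); w=look("wrist","pw.png")
for n,c in (("top",t),("wrist",w)):
  for d in manip.silhouettes(c,"carton_1"): 
    ys,xs=np.nonzero(d["pixels"]); print(n,np.round(d["box"]),d["conf"],Bx(unproj(c,(xs.mean(),ys.mean()),.09)).round(0))
for d in manip.silhouettes(t,"lid")[:1]: print("lid",np.round(d["box"]))
for d in manip.silhouettes(t,"latch")[:1]: print("latch",np.round(d["box"]))
E
```

```text
[-150.82104235  -84.02924978  323.32928731] [-0.19  0.18  1.72 -0.    1.25 -0.29] 43.0
top [235. 201.  13.  15.] 0.71 [ -2. -33.  90.]
top [256. 204.  12.  17.] 0.57 [ -3. -85.  90.]
wrist [366. 153.  48.  40.] 0.95 [ -6. -82.  90.]
wrist [373. 112.  44.  38.] 0.67 [ -7. -29.  90.]
lid [169. 143. 103.  48.]
latch [292. 215.   6.  29.]
```

Both cartons are inside, at (-3,-33) and (-4,-84) mm, and none are left on the bench. Closing the lid now: I approach the handle from above.

```bash
python3 - <<'E'
from fk import *; from h import *
s=manip.sense(); r=down(X[2]+np.pi/2)
from scipy.optimize import minimize_scalar
o=minimize_scalar(lambda a:np.hypot(*(arc(a)-[128.9,0,295.2])[[0,2]]),bounds=(1.2,1.7),method="bounded");print(o.x,o.fun,arc(o.x))
b=arc(o.x);t=W([b[0],28,385]);d=W([b[0],28,b[2]-15])
for p in (t,d): print(ik(p,r,s["q"])[0].round(2),ik(p,r,s["q"])[1])
up=W([-150,-84,385])
print(rows(t,r,-.2,up,r)[0],rows(t,r,-.2,up,r)[1][:7],(t-d)[2]/.5)
a=o.x; print([x[1:] for x in arcrows(a,.1,24)])
E
```

```text
1.5264919216867743 1.4608325826935498 [128.63032015   0.         293.76427558]
[ 0.07  0.59  0.89  0.    1.66 -0.03] 1.3315903709617656e-31
[ 0.07  0.65  1.06  0.    1.43 -0.03] 4.002178720933895e-32
8 [0.028, 0.0697, 0.0, 0.0, 0.0, 0.0, -0.2] 0.21247144884141322
[[-0.0227, -0.0035], [-0.0228, -0.0022], [-0.0229, -0.0008], [-0.0229, 0.0006], [-0.0229, 0.0019], [-0.0227, 0.0033], [-0.0225, 0.0046], [-0.0222, 0.0059], [-0.0218, 0.0072], [-0.0213, 0.0085], [-0.0208, 0.0098], [-0.0201, 0.011], [-0.0195, 0.0122], [-0.0187, 0.0133], [-0.0179, 0.0144], [-0.017, 0.0154], [-0.016, 0.0164], [-0.015, 0.0173], [-0.014, 0.0182], [-0.0129, 0.019], [-0.0117, 0.0197], [-0.0105, 0.0204], [-0.0093, 0.021], [-0.008, 0.0215]]
```

Call:
servo_tool --commands '[0, 0, -0.062, 0, 0, 0, -0.2, 0, 0, -0.062, 0, 0, 0, -0.2, 0.028, 0.0697, 0, 0, 0, 0, -0.2, 0.028, 0.0697, 0, 0, 0, 0, -0.2, 0.028, 0.0697, 0, 0, 0, 0, -0.2, 0.028, 0.0697, 0, 0, 0, 0, -0.2, 0.028, 0.0697, 0, 0, 0, 0, -0.2, 0.028, 0.0697, 0, 0, 0, 0, -0.2, 0.028, 0.0697, 0, 0, 0, 0, -0.2, 0.028, 0.0697, 0, 0, 0, 0, -0.2, 0, 0, 0, 0, 0, 0, -0.2, 0, 0, 0, 0, 0, 0, -0.2]'

```text
t: 44.3
tcp_pos: [0.7228, 0.1649, 0.3803]
tool_rot: [0.67, 0.742, -0.003, -0.002]
force: [-0.9, -0.5, -1.1]
finger_gap: 0.405
gripper_force: 0.0
```

```bash
python3 - <<'E'
from h import *
s=manip.sense(); print(Bx(s["tcp_pos"]),s["tool_rot"])
w=look("wrist","w20.png"); g=cv2.cvtColor(w["img"],cv2.COLOR_RGB2GRAY)
b=arc(1.526); e=proj(w,W([b+[0,45,0],b-[0,45,0],b])); print(e.round(1))
for y in (35,40):
    u,v=proj(w,W(b+[0,y,0]))[0].astype(int); k=g[v,u-40:u+40]; print(v,np.where(k<50)[0]+u-40)
d=W([128.6,28,279])-s["tcp_pos"]; print(R.from_quat(s["tool_rot"]).inv().apply(d)/.5)
E
```

```text
[132.66998244  27.69042139 380.32214045] [ 0.67030691  0.74207604 -0.00278809 -0.00200686]
[[272.1 192.4]
 [272.6 291.3]
 [272.3 244.6]]
204 [266 267 268 269 271 272 273 274 275 276 277 278 279]
198 [266 267 268 269 270 271 272 273 274 275 276 277 278 279]
[ 0.0007693  -0.00675633  0.20269462]
```

The bar is centred at u≈272.5, against 272.3 predicted. Gripping and lowering.

Call:
servo_tool --commands '[0, -0.0023, 0.0676, 0, 0, 0, -0.2, 0, -0.0023, 0.0676, 0, 0, 0, -0.2, 0, -0.0022, 0.0676, 0, 0, 0, -0.2, 0, 0, 0, 0, 0, 0, -0.2, 0, 0, 0, 0, 0, 0, -1, 0, 0, 0, 0, 0, 0, -1, 0, 0, 0, 0, 0, 0, -1, 0, 0, 0, 0, 0, 0, -1, 0, 0, 0, 0, 0, 0, -1]' --force 30

```text
t: 45.1
tcp_pos: [0.7178, 0.1629, 0.2847]
tool_rot: [0.671, 0.742, -0.001, 0.0]
force: [-1.3, -0.8, 3.1]
finger_gap: 0.125
gripper_force: 30.7
```

Call:
servo_tool --commands '[0, -0.0227, -0.0035, 0, 0, 0, -1, 0, -0.0228, -0.0022, 0, 0, 0, -1, 0, -0.0229, -0.0008, 0, 0, 0, -1, 0, -0.0229, 0.0006, 0, 0, 0, -1, 0, 0, 0, 0, 0, 0, -1]'

```text
t: 45.52
tcp_pos: [0.6726, 0.158, 0.2886]
tool_rot: [0.671, 0.742, -0.0, 0.002]
force: [-1.1, -2.6, 5.9]
finger_gap: 0.127
gripper_force: 30.3
```

```bash
python3 - <<'E'
from h import *
s=manip.sense(); print(Bx(s["tcp_pos"]),s["force"],s["finger_gap"],arc(1.526-4*.0594))
E
```

```text
[ 82.07700569  25.96620002 288.55919841] [-1.11789258 -2.56802335  5.89204834] 0.1272292886598499 [ 82.86950252   0.         296.81434859]
```

Call:
servo_tool --commands '[0, -0.0229, 0.0019, 0, 0, 0, -1, 0, -0.0227, 0.0033, 0, 0, 0, -1, 0, -0.0225, 0.0046, 0, 0, 0, -1, 0, -0.0222, 0.0059, 0, 0, 0, -1, 0, -0.0218, 0.0072, 0, 0, 0, -1, 0, -0.0213, 0.0085, 0, 0, 0, -1, 0, -0.0208, 0.0098, 0, 0, 0, -1, 0, -0.0201, 0.011, 0, 0, 0, -1, 0, -0.0195, 0.0122, 0, 0, 0, -1, 0, -0.0187, 0.0133, 0, 0, 0, -1]'

```text
t: 46.35
tcp_pos: [0.5687, 0.147, 0.2489]
tool_rot: [0.671, 0.742, 0.0, 0.003]
force: [1.8, -3.9, 3.1]
finger_gap: 0.124
gripper_force: 31.3
```

Call:
servo_tool --commands '[0, -0.0179, 0.0144, 0, 0, 0, -1, 0, -0.017, 0.0154, 0, 0, 0, -1, 0, -0.016, 0.0164, 0, 0, 0, -1, 0, -0.015, 0.0173, 0, 0, 0, -1, 0, -0.014, 0.0182, 0, 0, 0, -1, 0, -0.0129, 0.019, 0, 0, 0, -1, 0, -0.0117, 0.0197, 0, 0, 0, -1, 0, -0.0105, 0.0204, 0, 0, 0, -1, 0, -0.0093, 0.021, 0, 0, 0, -1, 0, -0.008, 0.0215, 0, 0, 0, -1, 0, 0, 0, 0, 0, 0, -1]'

```text
t: 47.27
tcp_pos: [0.5016, 0.1402, 0.1549]
tool_rot: [0.671, 0.742, -0.001, 0.001]
force: [2.2, -4.7, -3.7]
finger_gap: 0.127
gripper_force: 32.3
```

```bash
python3 - <<'E'
from h import *
s=manip.sense(); print(Bx(s["tcp_pos"]),s["force"],s["finger_gap"],s["tool_rot"],arc(.1))
print(arcrows(.1,0,4))
E
```

```text
[-89.88021278  25.66758187 154.89028826] [ 2.19216321 -4.67537028 -3.67210265] 0.12704200085271436 [ 0.67063182  0.74178871 -0.0013508   0.00080635] [-89.66811274   0.         166.5488656 ]
[[0.0, -0.003, 0.0092], [0.0, -0.0028, 0.0092], [0.0, -0.0025, 0.0093], [0.0, -0.0023, 0.0094]]
```

Call:
servo_tool --commands '[0, -0.003, 0.0092, 0, 0, 0, -1, 0, -0.0028, 0.0092, 0, 0, 0, -1, 0, -0.0025, 0.0093, 0, 0, 0, -1, 0, -0.0023, 0.0094, 0, 0, 0, -1, 0, 0, 0.005, 0, 0, 0, -1, 0, 0, 0, 0, 0, 0, -1, 0, 0, 0, 0, 0, 0, -1]'

```text
t: 47.85
tcp_pos: [0.4963, 0.1397, 0.1352]
tool_rot: [0.67, 0.742, -0.001, 0.001]
force: [-0.2, -6.5, 2.4]
finger_gap: 0.123
gripper_force: 33.2
```

```bash
python3 - <<'E'
from h import *
s=manip.sense(); print(Bx(s["tcp_pos"]),s["force"],s["finger_gap"])
E
```

```text
[-95.18118058  25.73965097 135.22703076] [-0.16787316 -6.4561443   2.4259081 ] 0.12301618789618121
```

Call:
servo_tool --commands '[0, 0, 0.008, 0, 0, 0, -1, 0, 0, 0.008, 0, 0, 0, -1, 0, 0, 0, 0, 0, 0, -1, 0, 0, 0, 0, 0, 0, -1]'

```text
t: 48.18
tcp_pos: [0.4964, 0.1401, 0.1317]
tool_rot: [0.67, 0.742, -0.001, 0.001]
force: [-8.2, -5.1, 34.8]
finger_gap: 0.122
gripper_force: 37.9
```

```bash
python3 - <<'E'
from h import *
s=manip.sense(); print(Bx(s["tcp_pos"]),s["force"],s["finger_gap"])
E
```

```text
[-95.0536902   26.08227937 131.74643553] [-8.17008887 -5.08843504 34.82071484] 0.12248876934784342
```

The stop is firm at 35 N, so the lid is shut. I'll relax, release and go to the latch knob.

Call:
servo_tool --commands '[0, 0, -0.014, 0, 0, 0, -1, 0, 0, 0, 0, 0, 0, -0.2, 0, 0, 0, 0, 0, 0, -0.2, 0, 0, 0, 0, 0, 0, -0.2, 0, 0, -0.06, 0, 0, 0, -0.2, 0, 0, -0.06, 0, 0, 0, -0.2, 0, 0, -0.06, 0, 0, 0, -0.2, 0, 0, -0.04, 0, 0, 0, -0.2, 0, 0, 0, 0, 0, -0.0179, -0.2, 0, 0, 0, 0, 0, -0.0179, -0.2, 0, 0, 0, 0, 0, -0.0179, -0.2, 0, 0, 0, 0, 0, -0.0179, -0.2]'

```text
t: 49.18
tcp_pos: [0.495, 0.1414, 0.243]
tool_rot: [0.486, 0.874, -0.001, -0.002]
force: [0.3, -0.7, -0.1]
finger_gap: 0.402
gripper_force: 0.0
```

Call:
servo_tool --commands '[0, 0, 0, 0, 0, -0.0179, -0.2, 0, 0, 0, 0, 0, -0.0179, -0.2, 0, 0, 0, 0, 0, -0.0179, -0.2, 0, 0, 0, 0, 0, 0, -0.2, 0, 0, 0, 0, 0, 0, -0.2]'

```text
t: 49.6
tcp_pos: [0.495, 0.1412, 0.243]
tool_rot: [0.336, 0.942, -0.001, -0.002]
force: [0.5, -0.4, 0.1]
finger_gap: 0.402
gripper_force: 0.0
```

```bash
python3 - <<'E'
from h import *
s=manip.sense(); print(s["tcp_pos"],Bx(s["tcp_pos"]),s["tool_rot"],s["t"])
k=np.array([.5066,-.0619]); print(Bx([*k,0]))
n,r=rows([*k,.2],down(2.46),-.2); print(n,r[:7],r[-7:])
w=look("wrist","w21.png")
for q in ("latch_knob","latch","gauge_handle","lid"):
    for d in manip.look_for(w,q)[:2]: print(q,np.round(d["box"]),d["conf"])
print(proj(w,[[*k,.149],[*k,.119]]).round(0),proj(w,W([[-95,45,148],[-95,-45,148],[-123,130,108],[-123,-130,108]])).round(0).tolist())
E
```

```text
[0.49500768 0.14120926 0.2429994 ] [-96.30722258  27.35776762 242.99940321] [ 0.33643415  0.94170455 -0.00106135 -0.00186217] 49.6
[-105.45639094 -175.87620535    0.        ]
6 [-0.0459, -0.0499, 0.0144, -0.0001, -0.0001, -0.0001, -0.2] [-0.0457, -0.0501, 0.0143, -0.0001, -0.0001, -0.0001, -0.2]
latch_knob [125. 309.  62.  55.] 0.48
latch [133. 313.   0.  -3.] 0.39
gauge_handle [221. 194.  75.  67.] 0.59
lid [157.  93. 326. 276.] 0.92
[[122. 345.]
 [136. 324.]] [[293.0, 197.0], [220.0, 266.0], [339.0, 95.0], [153.0, 282.0]]
```

Call:
servo_tool --commands '[-0.0459, -0.05, 0.0044, 0, 0, 0, -0.2, -0.0459, -0.05, 0.0044, 0, 0, 0, -0.2, -0.0459, -0.05, 0.0044, 0, 0, 0, -0.2, -0.0459, -0.05, 0.0044, 0, 0, 0, -0.2, -0.0458, -0.05, 0.0044, 0, 0, 0, -0.2, -0.0457, -0.05, 0.0044, 0, 0, 0, -0.2, 0, 0, 0, 0, 0, 0, -0.2, 0, 0, 0, 0, 0, 0, -0.2]'

```text
t: 50.52
tcp_pos: [0.5073, -0.0639, 0.2308]
tool_rot: [0.337, 0.941, -0.001, -0.001]
force: [0.4, 1.3, 0.2]
finger_gap: 0.401
gripper_force: 0.0
```

```bash
python3 - <<'E'
from h import *
s=manip.sense(); print(s["tcp_pos"])
w=look("wrist","w22.png"); print(proj(w,[[.5066,-.0619,.149],[.5066,-.0619,.134]]).round(0))
for q in ("latch_knob","latch"):
    for d in manip.silhouettes(w,q)[:2]: ys,xs=np.nonzero(d["pixels"]);print(q,np.round(d["box"]),d["conf"],xs.mean(),ys.mean())
g=cv2.cvtColor(w["img"],cv2.COLOR_RGB2GRAY); u,v=proj(w,[.5066,-.0619,.149])[0].astype(int)
ys,xs=np.nonzero(g[v-25:v+25,u-25:u+25]<45); print(u,v,len(xs),xs.mean()+u-25,ys.mean()+v-25,xs.min()+u-25,xs.max()+u-25,ys.min()+v-25,ys.max()+v-25)
E
```

```text
[ 0.50733605 -0.06385301  0.23075469]
[[278. 213.]
 [278. 207.]]
latch_knob [260. 189.  93.  81.] 0.86 305.1015053763441 226.04344086021504
latch_knob [256.   0. 304. 299.] 0.38 445.27246018523493 146.54130166066534
latch [262. 185.  92.  81.] 0.67 304.7247357293869 225.61310782241014
277 213 152 278.54605263157896 202.31578947368422 270 287 197 211
```

Call:
servo_tool --commands '[0.001, 0.001, 0.053, 0, 0, 0, -0.2, 0.001, 0.001, 0.053, 0, 0, 0, -0.2, 0.001, 0, 0.053, 0, 0, 0, -0.2, 0.001, 0, 0.052, 0, 0, 0, -0.2, 0, 0, 0, 0, 0, 0, -0.2, 0, 0, 0, 0, 0, 0, -1, 0, 0, 0, 0, 0, 0, -1, 0, 0, 0, 0, 0, 0, -1, 0, 0, 0, 0, 0, 0, -1, 0, 0, 0, 0, 0, 0, -1]' --force 25

```text
t: 51.5
tcp_pos: [0.5052, -0.0597, 0.1259]
tool_rot: [0.335, 0.942, -0.001, -0.002]
force: [-2.3, 0.4, -3.5]
finger_gap: 0.176
gripper_force: 25.3
```

```bash
python3 - <<'E'
from h import *
s=manip.sense();p=s["tcp_pos"];print(p,s["force"],s["finger_gap"],s["gripper_force"])
b=Bx(p);r=np.hypot(b[0]+30,b[1]+175);a0=np.arctan2(-(b[0]+30),b[1]+175);print(b,r,a0)
r0=R.from_quat(s["tool_rot"]);N=11;a=np.linspace(a0,.08,N+1)
q=np.array([W([-30-r*np.sin(t),-175+r*np.cos(t),p[2]*1e3]) for t in a])
print((r0.inv().apply(np.diff(q,axis=0))/.5).round(4).tolist())
E
```

```text
[ 0.50518773 -0.05969064  0.1258868 ] [-2.31712853  0.37757594 -3.53120429] 0.17620903015745296 25.30923843383789
[-106.63635791 -173.53452911  125.88679754] 76.65036828683303 1.5516762596853702
[[0.0132, 0.0157, -0.0], [0.011, 0.0173, -0.0], [0.0086, 0.0186, -0.0], [0.006, 0.0196, -0.0], [0.0033, 0.0202, -0.0], [0.0006, 0.0205, -0.0], [-0.0021, 0.0204, -0.0001], [-0.0048, 0.0199, -0.0001], [-0.0074, 0.0191, -0.0001], [-0.0099, 0.0179, -0.0001], [-0.0122, 0.0165, -0.0001]]
```

Call:
servo_tool --commands '[0.0132, 0.0157, 0, 0, 0, 0, -1, 0.011, 0.0173, 0, 0, 0, 0, -1, 0.0086, 0.0186, 0, 0, 0, 0, -1, 0.006, 0.0196, 0, 0, 0, 0, -1, 0.0033, 0.0202, 0, 0, 0, 0, -1, 0.0006, 0.0205, 0, 0, 0, 0, -1, -0.0021, 0.0204, 0, 0, 0, 0, -1, -0.0048, 0.0199, 0, 0, 0, 0, -1, -0.0074, 0.0191, 0, 0, 0, 0, -1, -0.0099, 0.0179, 0, 0, 0, 0, -1, -0.0122, 0.0165, 0, 0, 0, 0, -1, 0, 0, 0, 0, 0, 0, -1]'

```text
t: 52.5
tcp_pos: [0.5702, 0.0225, 0.1258]
tool_rot: [0.335, 0.942, 0.0, 0.0]
force: [-0.3, 3.9, -2.8]
finger_gap: 0.176
gripper_force: 25.6
```

Call:
servo_tool --commands '[0, 0, 0, 0, 0, 0, -1, 0, 0, 0, 0, 0, 0, -1]'

```text
t: 52.67
tcp_pos: [0.5695, 0.0223, 0.1258]
tool_rot: [0.335, 0.942, 0.0, 0.0]
force: [1.2, 6.5, -2.1]
finger_gap: 0.175
gripper_force: 25.6
```

```bash
python3 - <<'E'
from h import *
s=manip.sense();p=s["tcp_pos"];b=Bx(p);print(b,s["force"],s["finger_gap"],np.hypot(b[0]+30,b[1]+175),np.arctan2(-(b[0]+30),b[1]+175))
E
```

```text
[-34.27432664 -98.49396517 125.81603018] [ 1.17559955  6.47991524 -2.05723418] 0.17483633058469328 76.62534328592528 0.05581112288760287
```

The latch is at about 0.06 rad. Releasing it and going to the handle for the pull test.

Call:
servo_tool --commands '[0, 0, 0, 0, 0, 0, -0.2, 0, 0, 0, 0, 0, 0, -0.2, 0, 0, 0, 0, 0, 0, -0.2, 0, 0, -0.06, 0, 0, 0, -0.2, 0, 0, -0.06, 0, 0, 0, -0.2, 0, 0, -0.06, 0, 0, 0, -0.2, 0, 0, -0.06, 0, 0, 0, -0.2, 0, 0, 0, 0, 0, 0.0179, -0.2, 0, 0, 0, 0, 0, 0.0179, -0.2, 0, 0, 0, 0, 0, 0.0179, -0.2, 0, 0, 0, 0, 0, 0.0179, -0.2, 0, 0, 0, 0, 0, 0.0179, -0.2]'

```text
t: 53.67
tcp_pos: [0.5691, 0.0208, 0.2458]
tool_rot: [0.586, 0.81, -0.001, 0.0]
force: [0.3, -0.9, 0.7]
finger_gap: 0.398
gripper_force: 0.0
```

Call:
servo_tool --commands '[0, 0, 0, 0, 0, 0.0179, -0.2, 0, 0, 0, 0, 0, 0.0175, -0.2, 0, 0, 0, 0, 0, 0, -0.2]'

```text
t: 53.92
tcp_pos: [0.5691, 0.0209, 0.2456]
tool_rot: [0.671, 0.742, -0.001, 0.0]
force: [0.2, -0.5, 0.5]
finger_gap: 0.398
gripper_force: 0.0
```

```bash
python3 - <<'E'
from h import *
s=manip.sense();print(s["tcp_pos"],s["tool_rot"])
n,r=rows(W([-95,28,240]),down(X[2]+np.pi/2),-.2);print(n,r[:7],r[-7:])
E
```

```text
[0.56906029 0.02089227 0.245636  ] [ 6.70723933e-01  7.41706309e-01 -1.04701036e-03  2.44068299e-04]
4 [0.0639, -0.0302, 0.0027, -0.0, 0.0001, -0.0001, -0.2] [0.0639, -0.0301, 0.0028, -0.0, 0.0001, -0.0001, -0.2]
```

Call:
servo_tool --commands '[0.0639, -0.0302, 0.0027, 0, 0, 0, -0.2, 0.0639, -0.0302, 0.0027, 0, 0, 0, -0.2, 0.0639, -0.0302, 0.0027, 0, 0, 0, -0.2, 0.0639, -0.0302, 0.0027, 0, 0, 0, -0.2, 0, 0, 0, 0, 0, 0, -0.2, 0, 0, 0, 0, 0, 0, -0.2]'

```text
t: 54.42
tcp_pos: [0.4947, 0.1436, 0.2402]
tool_rot: [0.668, 0.744, -0.001, -0.0]
force: [0.2, -0.3, 0.0]
finger_gap: 0.399
gripper_force: 0.0
```

```bash
python3 - <<'E'
from h import *
s=manip.sense();print(Bx(s["tcp_pos"]))
w=look("wrist","w23.png");g=cv2.cvtColor(w["img"],cv2.COLOR_RGB2GRAY)
e=proj(w,W([[-95,45,148],[-95,-45,148]]));print(e.round(1))
for v in (205,225,240): print(v,np.where(g[v,235:325]<45)[0]+235)
for q in ("latch","lid"):
    for d in manip.look_for(w,q)[:1]: print(q,np.round(d["box"]),d["conf"])
print(proj(w,W([[-123,130,108],[-123,-130,108]])).round(0).tolist())
t=look("top","t23.png")
for d in manip.look_for(t,"latch")[:1]: print("top latch",np.round(d["box"]),d["conf"])
E
```

```text
[-96.33250956  29.73471926 240.15323847]
[[278.6 193. ]
 [277.7 289.7]]
205 [272 273 274 275 276 277 282 283 284 285]
225 [272 273 274 275 276 283 284 285]
240 [272 273 274 275 276 281 282 283 284]
lid [246.  78. 256. 261.] 0.93
[[246.0, 83.0], [252.0, 335.0]]
top latch [265. 215.  30.  10.] 0.83
```

Call:
servo_tool --commands '[0, 0.001, 0.0555, 0, 0, 0, -0.2, 0, 0, 0.0555, 0, 0, 0, -0.2, 0, 0, 0.0555, 0, 0, 0, -0.2, 0, 0, 0.0555, 0, 0, 0, -0.2, 0, 0, 0, 0, 0, 0, -0.2, 0, 0, 0, 0, 0, 0, -1, 0, 0, 0, 0, 0, 0, -1, 0, 0, 0, 0, 0, 0, -1, 0, 0, 0, 0, 0, 0, -1, 0, 0, 0, 0, 0, 0, -1]' --force 50

```text
t: 55.5
tcp_pos: [0.4962, 0.1419, 0.1298]
tool_rot: [0.67, 0.743, -0.001, 0.0]
force: [-1.4, -4.0, -0.1]
finger_gap: 0.119
gripper_force: 48.8
```

Call:
servo_tool --commands '[0, 0, -0.01, 0, 0, 0, -1, 0, 0, -0.01, 0, 0, 0, -1, 0, 0, -0.01, 0, 0, 0, -1, 0, 0, -0.01, 0, 0, 0, -1, 0, 0, -0.012, 0, 0, 0, -1, 0, 0, 0, 0, 0, 0, -1, 0, 0, 0, 0, 0, 0, -1]'

```text
t: 56.08
tcp_pos: [0.4969, 0.142, 0.155]
tool_rot: [0.67, 0.743, -0.001, 0.001]
force: [3.5, -4.6, -11.3]
finger_gap: 0.123
gripper_force: 48.7
```

```bash
python3 - <<'E'
from h import *
s=manip.sense();print(Bx(s["tcp_pos"]),s["force"],s["finger_gap"],s["gripper_force"])
E
```

```text
[-94.36074317  27.99804772 155.00509283] [  3.50923223  -4.56433871 -11.31227697] 0.12291165032855557 48.6833131313324
```

The draw is 25 mm at 11.3 N, which matches the spring (about 26 mm). Holding, then lowering.

Call:
servo_tool --commands '[0, 0, 0, 0, 0, 0, -1, 0, 0, 0, 0, 0, 0, -1, 0, 0, 0, 0, 0, 0, -1, 0, 0, 0, 0, 0, 0, -1, 0, 0, 0, 0, 0, 0, -1, 0, 0, 0, 0, 0, 0, -1, 0, 0, 0, 0, 0, 0, -1, 0, 0, 0, 0, 0, 0, -1, 0, 0, 0, 0, 0, 0, -1, 0, 0, 0, 0, 0, 0, -1, 0, 0, 0, 0, 0, 0, -1, 0, 0, 0, 0, 0, 0, -1]'

```text
t: 57.08
tcp_pos: [0.4969, 0.1421, 0.1546]
tool_rot: [0.67, 0.743, -0.001, 0.0]
force: [3.4, -5.1, -11.0]
finger_gap: 0.121
gripper_force: 48.7
```

Call:
servo_tool --commands '[0, 0, 0.01, 0, 0, 0, -1, 0, 0, 0.01, 0, 0, 0, -1, 0, 0, 0.01, 0, 0, 0, -1, 0, 0, 0.01, 0, 0, 0, -1, 0, 0, 0.011, 0, 0, 0, -1, 0, 0, 0, 0, 0, 0, -1, 0, 0, 0, 0, 0, 0, -1]'

```text
t: 57.67
tcp_pos: [0.496, 0.142, 0.1298]
tool_rot: [0.67, 0.743, -0.001, -0.0]
force: [-1.0, -4.5, -3.2]
finger_gap: 0.12
gripper_force: 49.6
```

```bash
python3 - <<'E'
from h import *
s=manip.sense();print(Bx(s["tcp_pos"]),s["force"],s["finger_gap"],s["gripper_force"])
E
```

```text
[-95.24366838  28.00527979 129.76240885] [-1.03370074 -4.46060779 -3.15555112] 0.11999244597762136 49.5537543296814
```

Release, retreat upward, and check before handing in.

Call:
servo_tool --commands '[0, 0, 0, 0, 0, 0, -0.2, 0, 0, 0, 0, 0, 0, -0.2, 0, 0, 0, 0, 0, 0, -0.2, 0, 0, 0, 0, 0, 0, -0.2, 0, 0, -0.05, 0, 0, 0, -0.2, 0, 0, -0.06, 0, 0, 0, -0.2, 0, 0, -0.06, 0, 0, 0, -0.2, 0, 0, -0.06, 0, 0, 0, -0.2, 0, 0, 0, 0, 0, 0, -0.2, 0, 0, 0, 0, 0, 0, -0.2]'

```text
t: 58.5
tcp_pos: [0.4974, 0.143, 0.2464]
tool_rot: [0.67, 0.743, 0.001, 0.001]
force: [-0.7, -0.1, 0.6]
finger_gap: 0.4
gripper_force: 0.0
```

```bash
python3 - <<'E'
from h import *
s=manip.sense();print(Bx(s["tcp_pos"]),s["force"],s["t"])
w=look("wrist","w24.png"); t=look("top"); sc=look("scene","s24.png")
for n,c in (("wrist",w),("top",t),("scene",sc)):
  for q in ("latch","lid","gauge_handle","carton_1","white_box","rule_tape"):
    for d in manip.look_for(c,q)[:1]: print(n,q,np.round(d["box"]),round(d["conf"],2))
print(proj(w,W([[-95,45,148],[-95,-45,148],[-123,130,108],[-123,-130,108]])).round(0).tolist())
cv2.imwrite("pics/fin.png",w["img"][:,:,::-1])
E
```

```text
[-93.77362452  28.91543424 246.43250247] [-0.66374139 -0.14179285  0.64639142] 58.5
wrist lid [242.  77. 251. 259.] 0.91
wrist gauge_handle [269. 191.  13.  93.] 0.67
wrist white_box [372. 376.  43.  43.] 0.71
wrist rule_tape [241.  75. 247. 259.] 0.52
top latch [262. 215.  33.   6.] 0.84
top lid [182. 172.  97.  84.] 0.72
top gauge_handle [234. 235.  14.  11.] 0.64
top carton_1 [182. 173. 116.  88.] 0.7
top white_box [334. 167.  19.  17.] 0.53
top rule_tape [372. 163.  26.  12.] 0.51
scene lid [177. 204.  97.  82.] 0.87
scene gauge_handle [241. 234.  26.  13.] 0.57
[[275.0, 190.0], [275.0, 285.0], [242.0, 83.0], [250.0, 331.0]]
```

View pics/fin.png

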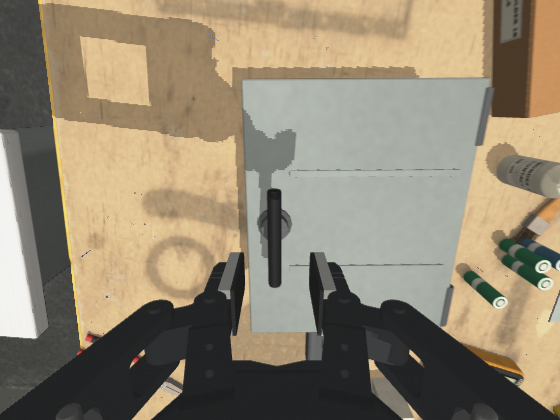

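The lid is shut (front corners at (243,80) and (250,332)) and the handle is home (bar at (275, 190–287)). In the top view the latch lies across the lid, and no carton is left outside.

```bash
python3 -c "
from station import manip
print(manip.sign_off())"
```

```text
the job is handed in; nothing more can be done
None
```

I packed both brown cartons (only two were on the bench) into the safety box, shut and latched the lid, pull-tested it at about 25 mm for over a second, and handed the job in at about 58 s; the hand-in returned no verdict.

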